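# Close a tumbling barrel: seat its lid on the pins and start the clamp nut

## Robot

A 7-joint arm with a two-finger parallel gripper is mounted at the origin on a cart in front of the work surface, level with it; the furniture and walls round the work are solid. World frame = base frame: x ahead of the robot, y to its left, z up, the work surface at z = 0. Lengths are in m, angles in rad, forces in N, time in s.
With the tool pointing down it reaches from about 0.4 to 0.875 m from the base axis. Payload 19.3 kg.
Tool frame: the origin (TCP) lies between the finger pads; the fingertips stand 17 mm ahead of it and the grasp point (between the pads) lies 2 mm behind it (bot.tips_ahead is the z of the fingertips in the tool frame, in m); z points along the fingers, y is the direction in which the jaws open and shut (so a half turn about z gives the same grasp; the last joint's range is limited). The gripper opens to 85 mm and grips with 20 to 120 N. Pads are 22 mm wide; open, the fingers measure 114 mm over their backs; the gripper's body (76 mm by 85 mm) begins 54 mm behind the grasp point. The pads swing forward as they close: fully open they stand 13 mm farther back than shut.
Start: joints at [1.208, 0.521, -0.036, 1.599, 0.021, 1.021, -0.113], TCP at [0.18, -0.598, 0.248] pointing down, gripper open.
Joint ranges: [-2.91, 2.91], [-0.3, 2.13], [-1.5, 1.42], [0.17, 2.43], [-1.26, 4.41], [0.16, 1.93], [-2.52, 2.52]. Speed limits (rad/s): [1.89, 1.89, 2.39, 2.39, 3.01, 3.01, 3.01].

## Interface

Orientations are given as [roll, pitch, yaw] about the fixed x, y, z axes, in that order (R = Rz(yaw) Ry(pitch) Rx(roll)).
In Python, from workcell import telemetry, cams, job, bot gives the robot as it stands.
- The arm moves only by the tool arm_command, never from a script. Its argument "deltas" is a list of rows, each a list of 7 numbers: the opening, from -1 (shut) to 1 (fully open), so that 0 is half open, then the shift along the tool's x, y, z normalised to -1 to 1, where 1 is 150 mm, then the turn, a rotation vector about the tool's x, y, z normalised to -1 to 1, where 1 is 45 degrees. In form: [[hand, tx, ty, tz, rx, ry, rz], ...]. A call has 1 to 8 rows; each row is the pose to reach, as a shift and turn from the pose commanded when the call began, along the tool's axes at that moment; what a row does not reach only later rows make up. A row lasts 1/8 s, in which the tool goes at most 62.5 mm and 10.7 degrees, less where a joint would pass 70% of its speed; a pose out of reach is approached as far as the arm can. A call with a number of a shift or a turn outside -1 to 1 is refused whole. A call with a gripper value outside its range is refused whole. The fingers move at their own pace and stop on an object; "newtons" is the grip in N (left out, the last holds). Time passes only in rows, so rows that repeat a pose let the fingers close. It gives the time, the measured TCP pose, the force and the opening at its end, in the units of the state.
- telemetry.observe(): the state, without advancing time (a new reading comes with each control period).
- cams.grab_frame(name): name is "side" or "top" or "wrist"; returns the picture (420x560x3 uint8, blue, green, red); there is no depth.
- cams.get_calibration(name): a dict with "fx", "fy", "cx", "cy" (pixels), "R" (3x3) and "t" (3): a world point X has camera coordinates R X + t. Camera axes: x right, y down, z forward; pixel columns grow to the right and rows downward; lengths in m; the calibration is good to about 2 mm. The wrist camera is an equidistant fisheye: a pixel r from the principal point sees the ray r / f radians off the axis. A picture is of the moment at which its call begins: read the wrist's pose just before it. get_calibration takes no time and is no camera call; for the wrist camera it gives the pose at the moment of the call.
- job.job_done(): hands the job in, once; it reports no verdict.
The state is a dict: "clock": time; "qpos": joint angles; "qd": joint speeds; "joint_efforts": joint torques, N m; "position": TCP position; "tool_rot": TCP orientation; "force": force on the tool from outside, world axes, zero at the start; "moment": the same for the moment, N m; "grip_width": finger opening in m.
Only numpy, scipy, OpenCV 4.12 (cv2) and the standard library are available. Lean on these libraries where they do the work, as an engineer would, in place of code of your own. Each camera call takes 0.05 s, during which the arm holds its last target.

## Task

The blue lid of the tumbling barrel is still riding on top of the barrel's three locating pins: turn it until it drops fully home over them. Then put the brass two-armed clamp nut on the centre stud, back it off anticlockwise until you feel it drop into its thread, and screw it down clockwise until it is tight on the lid. Leave the other things on the bench where they are.

Things in the scene. Friction and masses are not known exactly. Their poses are not given: they have to be found in the camera images.
- barrel: Upright black rubber tumbling barrel with a steel head, 126 mm across, 85 mm tall, fixed. Origin: centre of its underside, z up. Three bullet-nosed brass locating pins, 8 mm thick and 8 mm tall, stand on the head 48 mm from the axis: one towards the barrel's +y, the others 120 degrees either side.
- barrel_pin (a point): Top of the barrel pin that stands towards its +y, 93 mm above the bench.
- stud_tip (a point): Tip of the fixed steel centre stud, on the barrel's axis, 154 mm above the bench. From top down: a smooth guide nose 17 mm in diameter, tapered in its last 6 mm to 9 mm; the crown 119 mm above the bench; a coarse right-hand two-start thread, 25 mm over the crests, lead 18 mm; a plain 25 mm shoulder up to 100 mm above the bench.
- stud_crown (a point): Axis of the stud at its flat crown, where the thread ends. Two opposite slots let the nut's teeth down into the thread; a 5 mm stop tooth stands on the crown at the anticlockwise side of each. Teeth turned anticlockwise (from above) meet a stop and fall into the slots within half a turn; turned clockwise they are blocked by the stops' backs. The slots' direction varies and must be felt.
- lid: Loose blue cast lid, a disc 124 mm across, 10 mm thick, 0.25 to 0.5 kg, over the stud. Origin: centre of its underside, z up. Centre bore 27 mm. At first it rests on the pin tops (origin 93 mm above the bench), its holes off the pins; home it lies on the head (origin at 85 mm). A push of 2 to 4 N at a rib turns it; it stops hard when the pins are in the holes.
- lid_rib (a point): Middle of the lid's finger rib on its +x side; a second rib lies opposite on -x. Each runs radially from 30 to 58 mm from the centre, 10 mm thick, 15 mm high above the lid's top.
- lid_hole (a point): Mouth of the lid's 12 mm pin hole towards its +y, 48 mm from the centre; two more holes lie 120 degrees either side.
- clamp_nut: Loose brass clamp nut, 0.11 to 0.23 kg: round knurled hub 36 mm in diameter, 36 mm tall, on a 44 mm foot flange 4 mm thick, with two arms. Origin: centre of its underside, z up; at first upright on the bench. Over a lid that is home its underside rests 113 mm above the bench on the crown (up to 118 on the stop teeth), about 105 once dropped into the thread, 95 when down on the lid.
- nut_arm (a point): On the nut's arm towards its +x, 40 mm from the axis; a second arm lies opposite on -x. Arms reach 50 mm from the axis, are 11 mm thick and span 22 to 34 mm above the nut's underside. An arm turns with under 1 N until the nut is tight; from the drop to tight takes about 0.65 turn clockwise. 10 N at an arm makes it tight and friction then holds it.
- nut_teeth (a point): On the nut's axis at the height of its two inner thread teeth (4 mm thick, opposite each other, 18.6 mm between their tips), 8 mm above the underside. The bore is 28 mm from below; the top 6 mm of the hub are an 18.6 mm guide bore for the stud's nose.
- flux_jar: Small white flux jar with blue cap, 44 mm across and 42 mm high, bystander. Origin: centre of its underside.
- loupe: Folding loupe lying flat, 25 x 60 x 12 mm, bystander. Origin: centre of its underside.
- glue_bottle: Small white glue bottle with a pointed nozzle, 26 mm across and 56 mm high, standing, bystander. Origin: centre of its underside.

How it is judged:
On the way, in this order (a step that is already met when the one before it is completed fails the run):
1. the lid has dropped home over all three pins (z of lid in the frame of barrel below 0.0865 m and horizontal distance between lid and barrel below 0.004 m), for 0.2 s.
2. the clamp nut's teeth have dropped through the stud's slots into the thread (z of lid in the frame of barrel below 0.0865 m and z of clamp_nut in the frame of barrel below 0.1085 m and horizontal distance between clamp_nut and barrel below 0.004 m and angle between clamp_nut's own z axis and vertical below 0.1 rad), for 0.2 s.
At the end, for the whole second after the job is handed in: The lid lies home on the barrel (within 1.5 mm in height, 4 mm off centre at most); the clamp nut is on the stud, screwed down onto the lid (within 1.5 mm, upright within 0.05 rad) and tight: it presses on the lid with more than 4 N, and rests (all of step 1 and z of clamp_nut in the frame of barrel below 0.0965 m and horizontal distance between clamp_nut and barrel below 0.004 m and angle between clamp_nut's own z axis and vertical below 0.05 rad and contact force between clamp_nut and lid above 4 N and linear speed of clamp_nut below 0.01 m/s); the robot touches nothing.
It fails at once if the flux jar is shifted by more than 30 mm (distance of flux_jar from where it was at the start of the episode above 0.03 m).
It fails at once if the loupe is shifted by more than 30 mm (distance of loupe from where it was at the start of the episode above 0.03 m).
It fails at once if the glue bottle is shifted by more than 30 mm (distance of glue_bottle from where it was at the start of the episode above 0.03 m).
It also fails if it takes over 70 s, if anything falls off the work surface, if the arm or the gripper's body presses on something with over 40 N, if the wrist force passes 120 N, or if a joint passes its speed limit or range.

## Working session

There is one attempt and no reset: what is moved stays moved. The work goes in short steps, Python scripts to look and compute and a tool call to move; the robot and the scene stay as the last step left them, time stands still between calls to the robot, and variables do not carry over. Pictures are saved under pics/ and viewed, and the job is handed in when it is done.

Besides the shell and the picture viewer there is one more tool, called after "Request:" by a JSON object that holds its "name" and its "arguments", one argument or row to a line. arm_command: Moves the arm, as the interface text tells. Its arguments: {"type":"object","properties":{"deltas":{"type":"array","items":{"type":"array","items":{"type":"number"}}},"newtons":{"type":"number"}},"required":["deltas"]}

```bash
ls; mkdir -p pics; cat > h.py <<'E'
import numpy as np, cv2
from workcell import telemetry, cams, job, bot
def ray(name,u,v,cal=None):
    c=cal or cams.get_calibration(name)
    R=np.array(c["R"]);t=np.array(c["t"])
    x=(u-c["cx"])/c["fx"];y=(v-c["cy"])/c["fy"]
    if name=="wrist":
        r=np.hypot(x,y); d=np.array([x/r*np.sin(r),y/r*np.sin(r),np.cos(r)]) if r>1e-9 else np.array([0,0,1.])
    else: d=np.array([x,y,1.])
    return -R.T@t, R.T@d
def onz(name,u,v,z,cal=None):
    o,d=ray(name,u,v,cal); return o+d*(z-o[2])/d[2]
def proj(name,X,cal=None):
    c=cal or cams.get_calibration(name)
    p=np.array(c["R"])@np.array(X)+np.array(c["t"])
    if name=="wrist":
        th=np.arctan2(np.hypot(p[0],p[1]),p[2]);n=np.hypot(p[0],p[1]);q=p[:2]/n*th
    else:q=p[:2]/p[2]
    return np.array([c["fx"]*q[0]+c["cx"],c["fy"]*q[1]+c["cy"]])
E
python3 - <<'E'
from h import *
for n in ["side","top","wrist"]:
    c=cams.get_calibration(n); cv2.imwrite(f"pics/{n}0.png",cams.grab_frame(n)); print(n,c["fx"],c["cx"],c["cy"],(-np.array(c["R"]).T@np.array(c["t"])).round(3),np.array(c["R"]).round(2).tolist())
print(telemetry.observe(),bot.tips_ahead)
E
```

```text
pics
side 482.9374760738545 282.60961925221494 212.35250247447235 [0.3   0.63  0.624] [[-0.91, -0.41, 0.02], [-0.26, 0.54, -0.8], [0.32, -0.73, -0.6]]
top 431.3230154969567 282.05127105015566 211.04808951693514 [0.501 0.034 0.984] [[0.02, -1.0, 0.0], [-1.0, -0.02, -0.06], [0.06, -0.0, -1.0]]
wrist 325.19226210127806 279.8818699143853 205.9094752164224 [ 0.25  -0.577  0.373] [[0.29, -0.96, -0.0], [-0.92, -0.28, 0.29], [-0.28, -0.08, -0.96]]
{'clock': 0.15, 'qpos': array([ 1.20782052,  0.52188566, -0.03634031,  1.59982265,  0.02117689,
        1.02110437, -0.11284703]), 'qd': array([-0.00025383, -0.00247459,  0.00023598, -0.00247662,  0.00088099,
       -0.00067552, -0.00030898]), 'joint_efforts': array([ 2.57102023e-03, -9.27380633e+01,  1.98088557e+00, -3.70052361e+01,
        1.80657167e-02,  6.29755959e-03, -1.19133883e-04]), 'position': array([ 0.18030685, -0.59820066,  0.24787194]), 'tool_rot': array([-3.14075662e+00,  2.87283677e-05,  2.92714571e-01]), 'force': array([-0.90511151,  0.18169992,  0.10054348]), 'moment': array([-0.00272144, -0.02995868,  0.00528334]), 'grip_width': 0.08516999361231636} 0.017
```

View pics/top0.png

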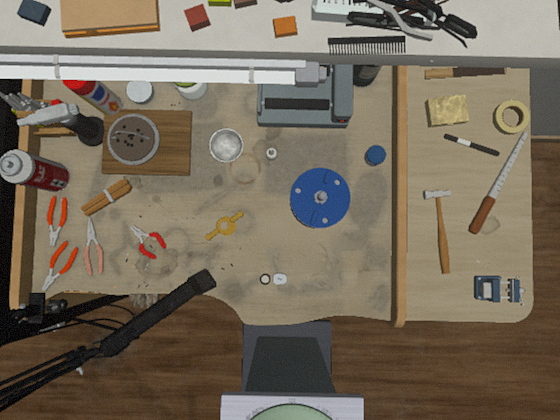

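View pics/side0.png

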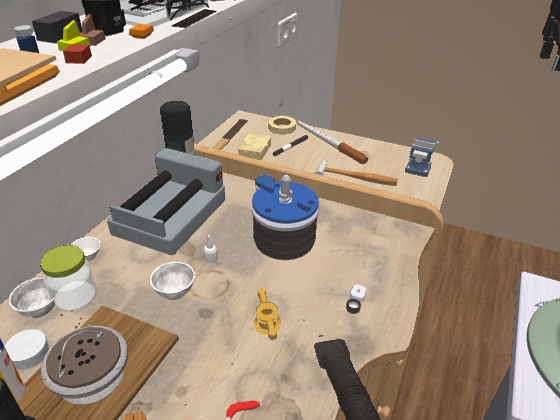

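View pics/wrist0.png

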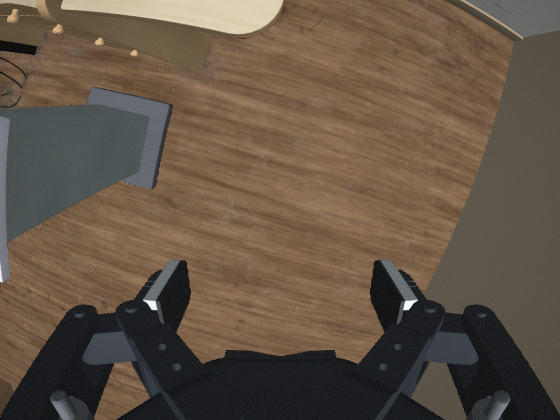

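Top: lid at about (320,197), nut (225,226), jar (376,155), glue bottle (271,154), loupe (273,280). A lamp boom ends at (210,280). I'll zoom in next.

```bash
python3 - <<'E'
import cv2,numpy as np
t=cv2.imread("pics/top0.png");s=cv2.imread("pics/side0.png")
a=cv2.resize(t[155:240,275:365],None,fx=4.4,fy=4.4,interpolation=cv2.INTER_CUBIC)
b=cv2.resize(t[190:275,190:280],None,fx=4.4,fy=4.4,interpolation=cv2.INTER_CUBIC)
cv2.imwrite("pics/tz.png",np.hstack([a,b]))
a=cv2.resize(s[165:265,240:330],None,fx=4.4,fy=4.4,interpolation=cv2.INTER_CUBIC)
b=cv2.resize(s[270:370,225:315],None,fx=4.4,fy=4.4,interpolation=cv2.INTER_CUBIC)
cv2.imwrite("pics/sz.png",np.hstack([a,b]))
E
```

```text
(no output)
```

View pics/tz.png

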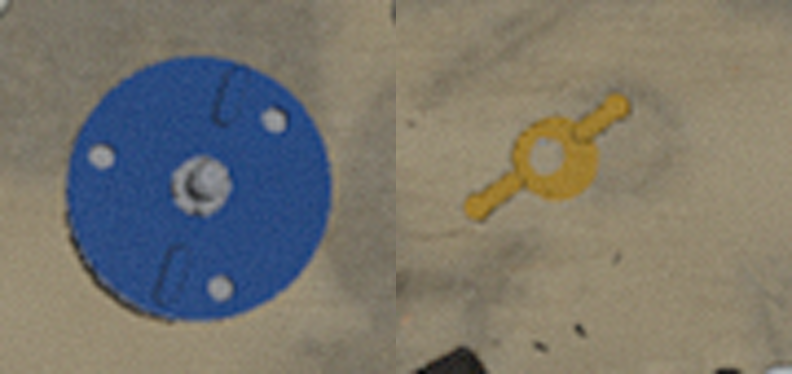

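View pics/sz.png

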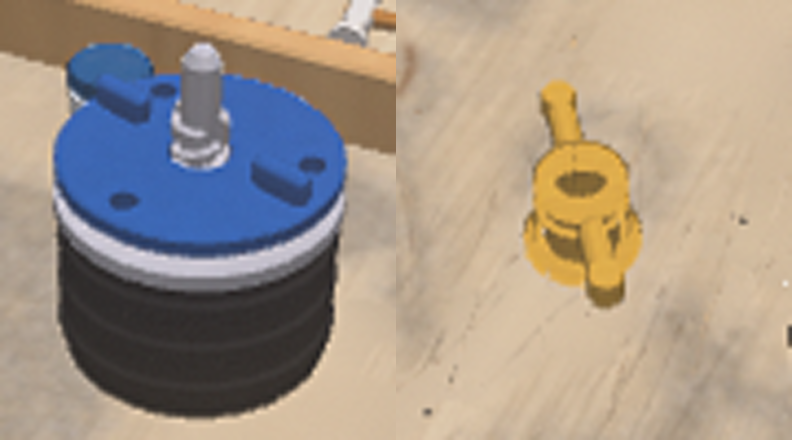

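```bash
python3 - <<'E'
from h import *
t=cv2.imread("pics/top0.png");s=cv2.imread("pics/side0.png")
def blob(img,lo,hi,roi):
    h=cv2.cvtColor(img,cv2.COLOR_BGR2HSV);m=cv2.inRange(h,lo,hi);M=np.zeros_like(m);x0,y0,x1,y1=roi;M[y0:y1,x0:x1]=m[y0:y1,x0:x1]
    c=max(cv2.findContours(M,cv2.RETR_EXTERNAL,cv2.CHAIN_APPROX_NONE)[0],key=cv2.contourArea);return c
c=blob(t,(100,120,60),(125,255,255),(275,150,360,240))
e=cv2.fitEllipse(c);print("lid",e,onz("top",*e[0],.103))
# tilt/height estimate
print("radius",np.ptp([onz("top",p[0][0],p[0][1],.103)[:2] for p in c],axis=0))
n=blob(t,(15,120,80),(32,255,255),(190,190,260,260))
r=cv2.minAreaRect(n);print("nut rect",r)
P=np.array([onz("top",p[0][0],p[0][1],.03)[:2] for p in n]);r=cv2.minAreaRect(P.astype(np.float32));print(r, cv2.boxPoints(r))
for nm,u,v,z in [("jar",376,155,.042),("glue",271,154,.05),("loupe",273,280,.01),("lampboom?",210,280,.0),("lampboom?",210,280,.2)]: print(nm,onz("top",u,v,z).round(3))
# rib direction from top: crop px/4.4
for u,v in [(231,97),(173,277)]:
    print("rib",onz("top",275+u/4.4,155+v/4.4,.118).round(4))
for u,v in [(101,157),(274,120),(220,289)]: print("hole",onz("top",275+u/4.4,155+v/4.4,.095).round(4))
# stud tip from side & top
o1,d1=ray("top",275+212/4.4,155+177/4.4);o2,d2=ray("side",240+201/4.4,165+46/4.4)
A=np.array([d1,-d2]).T;k=np.linalg.lstsq(A,o2-o1,rcond=None)[0];print("stud tip",o1+k[0]*d1,o2+k[1]*d2)
print("tip z=.154 top",onz("top",275+212/4.4,155+177/4.4,.154),"side",onz("side",240+201/4.4,165+46/4.4,.154))
# nut hub: side ring top center, top hub center
print("hub top side",onz("side",225+(583-396)/4.4,270+183/4.4,.036),"top",onz("top",190+(552-396)/4.4,190+158/4.4,.03))
E
```

```text
lid ((319.8041687011719, 197.27919006347656), (58.33781814575195, 58.514373779296875), 102.93540954589844) [ 0.58737462 -0.04446349  0.103     ]
radius [0.11991383 0.1211194 ]
nut rect ((224.4726104736328, 226.26028442382812), (18.37546157836914, 42.837059020996094), 69.44395446777344)
((0.5257487297058105, 0.15873350203037262), (0.04072974622249603, 0.09426574409008026), 21.869340896606445) [[0.4892928  0.19488876]
 [0.524406   0.10740678]
 [0.56220466 0.12257825]
 [0.52709144 0.21006022]]
jar [ 0.69  -0.173  0.042]
glue [0.685 0.059 0.05 ]
loupe [0.408 0.049 0.01 ]
lampboom? [0.404 0.192 0.   ]
lampboom? [0.424 0.16  0.2  ]
rib [ 0.6273 -0.0581  0.118 ]
rib [ 0.5439 -0.0328  0.118 ]
hole [6.009e-01 3.000e-04 9.500e-02]
hole [ 0.6202 -0.0809  0.095 ]
hole [ 0.5399 -0.0566  0.095 ]
stud tip [ 0.58641249 -0.04633816  0.15474113] [ 0.5865706  -0.04627857  0.1547517 ]
tip z=.154 top [ 0.58648896 -0.04640965  0.154     ] side [ 0.58702928 -0.04736235  0.154     ]
hub top side [0.52398291 0.16197594 0.036     ] top [0.52652013 0.15665244 0.03      ]
```

```bash
python3 - <<'E'
from h import *
def tri(a,b):
    o1,d1=ray("top",*a);o2,d2=ray("side",*b)
    k=np.linalg.lstsq(np.array([d1,-d2]).T,o2-o1,rcond=None)[0];p,q=o1+k[0]*d1,o2+k[1]*d2
    return ((p+q)/2).round(3),np.linalg.norm(p-q).round(4)
print("boom",tri((207,278),(330,343)),tri((214,287),(318,350)))
T=lambda u,v:(190+(u-396)/4.4,190+v/4.4); S=lambda u,v:(225+(u-396)/4.4,270+v/4.4)
a,b=tri(T(477,207),S(558,92)),tri(T(618,104),S(606,292))
print(a,b)
print("lamp tube end",tri((325,72),(195,62)))
for p in [(477,207),(618,104)]: print(onz("top",*T(*p),.034).round(4))
print("hub top",onz("top",*T(548,157),.036),onz("side",*S(582,182),.036))
E
```

```text
boom (array([0.412, 0.19 , 0.051]), np.float64(0.0033)) (array([0.409, 0.184, 0.028]), np.float64(0.0371))
(array([0.511, 0.184, 0.109]), np.float64(0.0209)) (array([ 0.546,  0.129, -0.071]), np.float64(0.0298))
lamp tube end (array([ 0.752, -0.03 ,  0.342]), np.float64(0.0085))
[0.5012 0.1928 0.034 ]
[0.5542 0.1239 0.034 ]
hub top [0.52681518 0.15788957 0.036     ] [0.52451357 0.16170132 0.036     ]
```

Request:
{"name": "arm_command", "arguments": {
  "deltas": [
    [1,0.2,0.3,-0.1,0,0,0],
    [1,0.4,0.6,-0.2,0,0,0]
  ]
}}

```text
clock: 0.4
position: [0.2645, -0.668, 0.2789]
tool_rot: [-3.141, 0.0, 0.292]
force: [0.3, -0.8, 0.6]
grip_width: 0.0852
```

```bash
cat >> h.py <<'E'
from scipy.spatial.transform import Rotation as Ro
def go(p,yaw):
    s=telemetry.observe();R=Ro.from_euler("xyz",s["tool_rot"]);T=Ro.from_euler("xyz",[np.pi,0,np.deg2rad(yaw)])
    d=R.inv().apply(np.array(p)-s["position"])/.15
    rv=(R.inv()*T).as_rotvec()/(np.pi/4)
    print("clock",s["clock"],"pos",s["position"].round(4),"yaw",np.rad2deg(s["tool_rot"][2]).round(1),"q7",s["qpos"][6].round(2));print("d",d.round(3).tolist(),"rv",rv.round(3).tolist(),"rows",np.linalg.norm(d)*.15/.0625)
E
python3 - <<'E'
from h import *
go([.587,-.0455,.24],45)
E
```

```text
clock 0.4 pos [ 0.2645 -0.668   0.2789] yaw 16.7 q7 -0.18
d [3.254, -3.355, 0.259] rv [-0.0, 0.0, -0.628] rows 11.234734314207794
```

Request:
{"name": "arm_command", "arguments": {
  "deltas": [
    [1,0.3,-0.3,0,0,0,0],
    [1,0.6,-0.6,0,0,0,0],
    [1,0.9,-0.9,0,0,0,0],
    [1,1,-1,0,0,0,0]
  ]
}}

```text
clock: 0.9
position: [0.3662, -0.477, 0.2784]
tool_rot: [-3.141, -0.001, 0.297]
force: [0.2, -0.3, 0.9]
grip_width: 0.0851
```

Request:
{"name": "arm_command", "arguments": {
  "deltas": [
    [1,0.3,-0.3,0,0,0,0],
    [1,0.6,-0.6,0,0,0,0],
    [1,0.9,-0.9,0,0,0,0],
    [1,1,-1,0,0,0,0]
  ]
}}

```text
clock: 1.4
position: [0.4661, -0.2899, 0.2783]
tool_rot: [-3.141, -0.001, 0.297]
force: [-0.4, -0.8, -0.1]
grip_width: 0.0852
```

Request:
{"name": "arm_command", "arguments": {
  "deltas": [
    [1,0.3,-0.3,0,0,0,-0.2],
    [1,0.6,-0.6,0,0,0,-0.4],
    [1,0.9,-0.9,0,0,0,-0.6],
    [1,1,-1,0,0,0,-0.6]
  ]
}}

```text
clock: 1.9
position: [0.5659, -0.1027, 0.2781]
tool_rot: [-3.141, -0.001, 0.771]
force: [-0.3, -1.4, 0.1]
grip_width: 0.0856
```

```bash
python3 - <<'E'
from h import *
go([.587,-.0455,.24],45)
E
```

```text
clock 1.9 pos [ 0.5659 -0.1027  0.2781] yaw 44.1 q7 -0.85
d [0.366, -0.175, 0.255] rv [-0.001, -0.001, -0.019] rows 1.1507040155631711
```

Request:
{"name": "arm_command", "arguments": {
  "deltas": [
    [1,0.18,-0.09,0.1,0,0,-0.2],
    [1,0.36,-0.18,0.2,0,0,-0.4],
    [1,0.36,-0.18,0.25,0,0,-0.6],
    [1,0.36,-0.18,0.25,0,0,-0.8],
    [1,0.36,-0.18,0.25,0,0,-1]
  ]
}}

```text
clock: 2.52
position: [0.5849, -0.0497, 0.2405]
tool_rot: [-3.141, -0.0, 1.555]
force: [-1.5, -0.1, -0.4]
grip_width: 0.0858
```

```bash
python3 - <<'E'
from h import *
go([.587,-.0455,.24],110)
for n in ["side","wrist"]:
    cv2.imwrite(f"pics/{n}1.png",cams.grab_frame(n))
E
```

```text
clock 2.525 pos [ 0.5849 -0.0497  0.2405] yaw 89.1 q7 -0.27
d [0.028, 0.013, 0.003] rv [-0.001, -0.0, -0.465] rows 0.07475257704357749
```

View pics/side1.png

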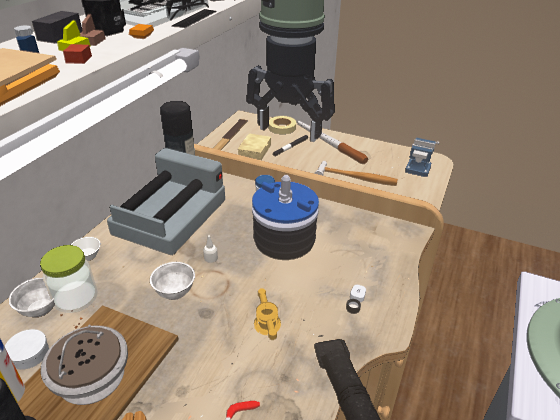

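View pics/wrist1.png

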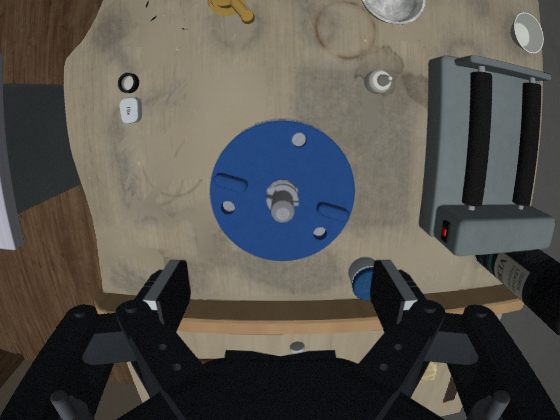

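```bash
python3 - <<'E'
from h import *
print(telemetry.observe()["qpos"].round(2),bot.tips_ahead, [a for a in dir(bot) if a[0]!='_'])
for z in (.2235,.2365):
  for dx in (.0425,.057,-.0425,-.057): print(z,dx,proj("side",[.585+dx,-.0497,z]).round(1))
s=cv2.imread("pics/side1.png");cv2.imwrite("pics/s1z.png",cv2.resize(s[60:220,230:350],None,fx=3.7,fy=3.7,interpolation=cv2.INTER_CUBIC))
w=cv2.imread("pics/wrist1.png");cv2.imwrite("pics/w1z.png",cv2.resize(w[110:270,200:370],None,fx=3.7,fy=3.7,interpolation=cv2.INTER_CUBIC))
E
```

```text
[ 0.32  0.5  -0.48  1.69  0.27  1.01 -0.27] 0.017 ['IKError', 'tips_ahead']
0.2235 0.0425 [265.8 135.8]
0.2235 0.057 [258.4 134.1]
0.2235 -0.0425 [311.2 146.2]
0.2235 -0.057 [319.3 148. ]
0.2365 0.0425 [265.8 129. ]
0.2365 0.057 [258.3 127.4]
0.2365 -0.0425 [311.6 139.3]
0.2365 -0.057 [319.7 141.2]
```

View pics/s1z.png

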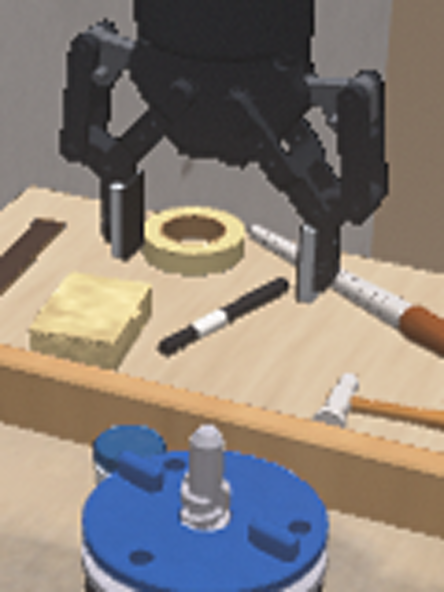

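View pics/w1z.png

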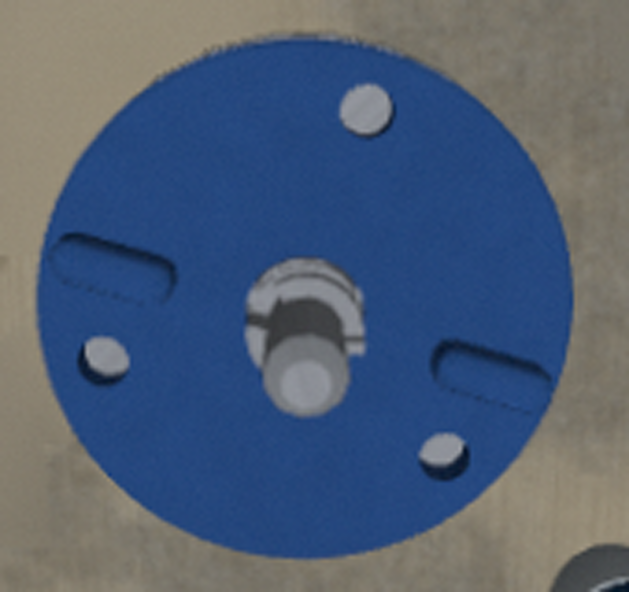

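Fingertips stand only about 5 mm ahead of the TCP when open. I'm lowering the open jaws over the lid, 32° anticlockwise of the ribs.

Request:
{"name": "arm_command", "arguments": {
  "deltas": [
    [1,0.03,0.013,0,0,0,-0.2],
    [1,0.03,0.013,0.2,0,0,-0.36],
    [1,0.03,0.013,0.45,0,0,-0.36],
    [1,0.03,0.013,0.65,0,0,-0.36],
    [1,0.03,0.013,0.75,0,0,-0.36],
    [1,0.03,0.013,0.75,0,0,-0.36]
  ]
}}

```text
clock: 3.38
position: [0.5869, -0.0451, 0.1279]
tool_rot: [-3.141, -0.0, 1.831]
force: [-1.5, 0.6, 0.0]
grip_width: 0.0854
```

```bash
python3 - <<'E'
from h import *
go([.587,-.0455,.112],105)
s=cams.grab_frame("side");cv2.imwrite("pics/s2z.png",cv2.resize(s[110:270,220:360],None,fx=3.7,fy=3.7,interpolation=cv2.INTER_CUBIC))
print(telemetry.observe()["force"],telemetry.observe()["qpos"].round(2))
E
```

```text
clock 3.375 pos [ 0.5869 -0.0451  0.1279] yaw 104.9 q7 -0.11
d [-0.003, 0.0, 0.106] rv [-0.001, -0.0, -0.003] rows 0.2544553360087305
[ 0.05971095 -1.28511962 -0.25204214] [ 0.31  0.65 -0.49  1.78  0.4   0.81 -0.11]
```

View pics/s2z.png

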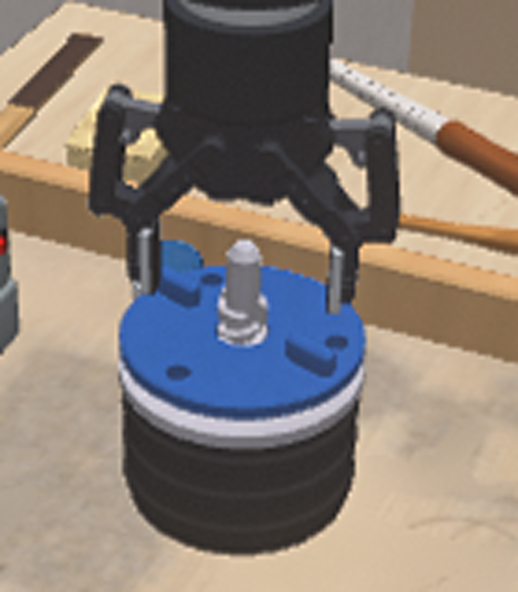

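Request:
{"name": "arm_command", "arguments": {
  "deltas": [
    [1,0,0,0.06,0,0,0],
    [1,0,0,0.11,0,0,0],
    [1,0,0,0.11,0,0,0.1],
    [1,0,0,0.11,0,0,0.2],
    [1,0,0,0.11,0,0,0.3],
    [1,0,0,0.11,0,0,0.4],
    [1,0,0,0.11,0,0,0.5],
    [1,0,0,0.11,0,0,0.5]
  ]
}}

```text
clock: 4.42
position: [0.5872, -0.0452, 0.1117]
tool_rot: [3.141, 0.0, 1.44]
force: [-0.4, 0.8, -1.4]
grip_width: 0.0856
```

```bash
cat > look.py <<'E'
from h import *
import sys
s=telemetry.observe();print("F",s["force"].round(1),"M",s["moment"].round(2),"pos",s["position"].round(4),"yaw",np.rad2deg(s["tool_rot"][2]).round(1),s["qpos"].round(2),s["clock"])
f=cams.grab_frame("side");w=cams.grab_frame("wrist")
a=cv2.resize(f[110:270,220:360],None,fx=2.6,fy=2.6,interpolation=cv2.INTER_CUBIC);b=cv2.resize(w[60:300,140:420],None,fx=416/240,fy=416/240)[:416,:430]
cv2.imwrite(f"pics/{sys.argv[1]}.png",np.hstack([a,b][:2]) if a.shape[0]==b.shape[0] else a)
E
python3 look.py l3
```

```text
F [-0.4  0.8 -1.4] M [ 0.05 -0.05 -0.01] pos [ 0.5872 -0.0452  0.1117] yaw 82.5 [ 0.24  0.66 -0.37  1.79  0.33  0.75 -0.44] 4.425
```

View pics/l3.png

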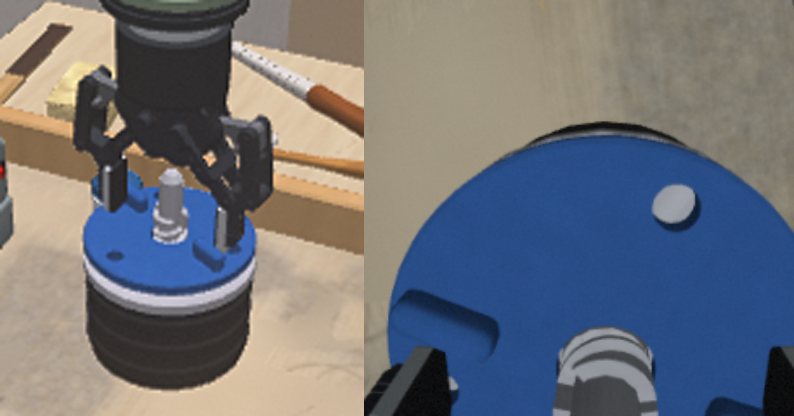

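```bash
python3 - <<'E'
from h import *
k=240/416
def az(u,v,z):
    p=onz("wrist",140+(u-364)*k,60+v*k,z); print(p.round(4),np.rad2deg(np.arctan2(p[1]+.0455,p[0]-.587)).round(1))
az(674,203,.103); az(676,207,.095)
az(442,315,.118);az(400,300,.118)
E
```

```text
[ 0.6085 -0.0015  0.103 ] 64.0
[ 0.6097 -0.0044  0.095 ] 61.2
[ 0.5508 -0.0175  0.118 ] 142.2
[ 0.5411 -0.0126  0.118 ] 144.3
```

The lid is turning (the hole moved from 73° to 64°). Carrying on clockwise.

Request:
{"name": "arm_command", "arguments": {
  "deltas": [
    [1,0,0,0,0,0,0.08],
    [1,0,0,0,0,0,0.16],
    [1,0,0,0,0,0,0.24],
    [1,0,0,0,0,0,0.32],
    [1,0,0,0,0,0,0.4],
    [1,0,0,0,0,0,0.4]
  ]
}}

```text
clock: 5.28
position: [0.5871, -0.0453, 0.1118]
tool_rot: [-3.142, 0.0, 1.127]
force: [-0.2, -0.9, 0.5]
grip_width: 0.0852
```

```bash
python3 look.py l4
```

```text
F [-0.2 -0.9  0.5] M [-0.08  0.07  0.05] pos [ 0.5871 -0.0453  0.1118] yaw 64.6 [ 0.18  0.65 -0.29  1.79  0.26  0.73 -0.7 ] 5.275
```

View pics/l4.png

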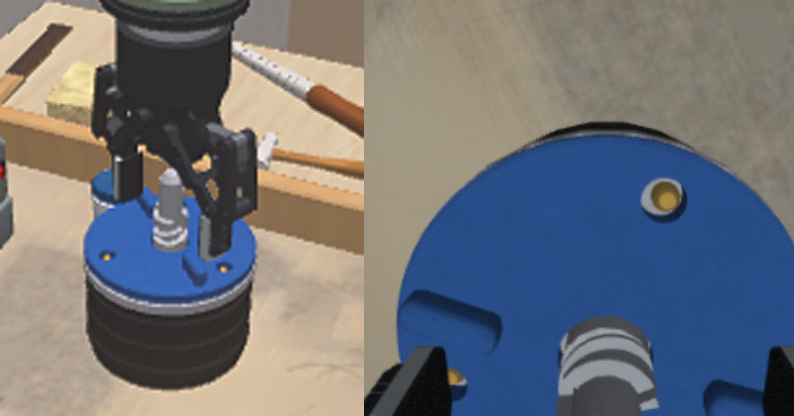

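Request:
{"name": "arm_command", "arguments": {
  "deltas": [
    [1,0,0,0,0,0,0.05],
    [1,0,0,0,0,0,0.1],
    [1,0,0,0,0,0,0.1]
  ]
}}

```text
clock: 5.75
position: [0.5878, -0.0447, 0.1124]
tool_rot: [3.141, -0.001, 1.045]
force: [1.2, 2.6, 7.1]
grip_width: 0.0855
```

```bash
python3 look.py l5
```

```text
F [1.2 2.6 7.1] M [ 0.71  0.08 -0.11] pos [ 0.5878 -0.0447  0.1124] yaw 59.9 [ 0.17  0.65 -0.27  1.79  0.24  0.73 -0.76] 5.75
```

View pics/l5.png

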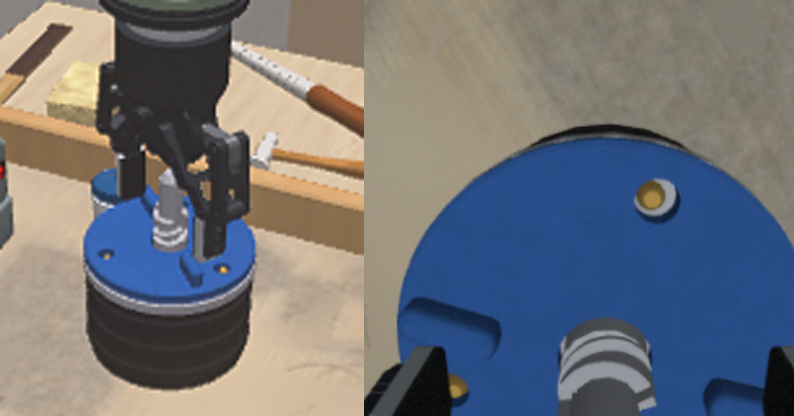

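Request:
{"name": "arm_command", "arguments": {
  "deltas": [
    [1,0,0,0,0,0,-0.1],
    [1,0,0,0,0,0,-0.2],
    [1,0,0,-0.3,0,0,-0.3],
    [1,0,0,-0.5,0,0,-0.3],
    [1,0,0,-0.8,0,0,-0.3],
    [1,0,0,-0.8,0,0,-0.3]
  ]
}}

```text
clock: 6.6
position: [0.5886, -0.0451, 0.2349]
tool_rot: [3.137, -0.001, 1.281]
force: [0.1, -0.0, -0.2]
grip_width: 0.0853
```

```bash
python3 - <<'E'
from h import *
go([.587,-.0455,.112],60)
f=cams.grab_frame("side");w=cams.grab_frame("wrist");cv2.imwrite("pics/w6.png",w);cv2.imwrite("pics/s6.png",f)
a=cv2.resize(f[165:265,240:330],(405,450),interpolation=cv2.INTER_CUBIC);b=cv2.resize(w[100:280,200:360],None,fx=2.5,fy=2.5)
cv2.imwrite("pics/l6.png",np.hstack([a,b]))
E
```

```text
clock 6.6 pos [ 0.5886 -0.0451  0.2349] yaw 73.4 q7 -0.51
d [-0.006, -0.013, 0.819] rv [0.006, -0.002, 0.298] rows 1.966990425052424
```

View pics/l6.png

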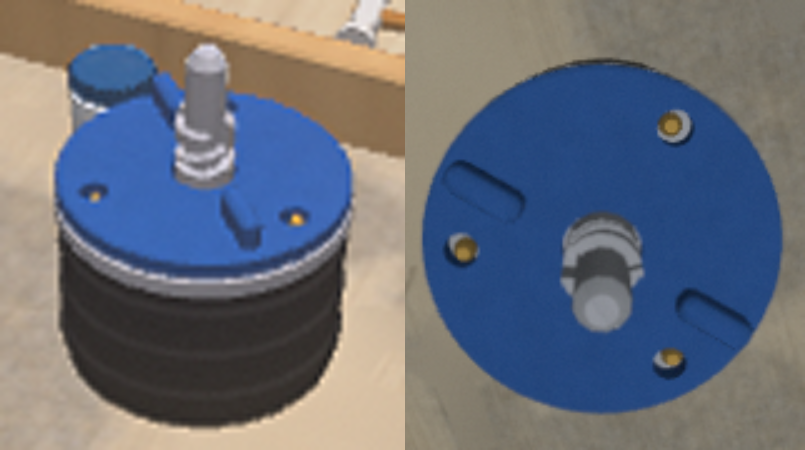

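All three pins show in the holes and the lid sits low, so it's home. On to the nut.

```bash
python3 - <<'E'
from h import *
import numpy as np
w=cv2.imread("pics/w6.png")
for u,v in [(567,272),(639,268)]:
    p=onz("wrist",200+(u-405)/2.5,100+v/2.5,.119);print(p.round(4),np.rad2deg(np.arctan2(p[1]+.0455,p[0]-.587)))
p=onz("wrist",200+(602-405)/2.5,100+310/2.5,.154);print("tip",p)
cv2.imwrite("pics/w6z.png",cv2.resize(w[165:245,250:310],None,fx=7,fy=7,interpolation=cv2.INTER_CUBIC))
go([.526,.159,.19],127.6)
E
```

```text
[ 0.5751 -0.0421  0.119 ] 164.19853865216453
[ 0.5966 -0.0472  0.119 ] -10.142278262052637
tip [ 0.58553121 -0.04485561  0.154     ]
clock 6.7 pos [ 0.5871 -0.0452  0.2318] yaw 73.4 q7 -0.51
d [1.189, -0.779, 0.278] rv [0.001, 0.0, -1.204] rows 3.475515717696318
```

View pics/w6z.png

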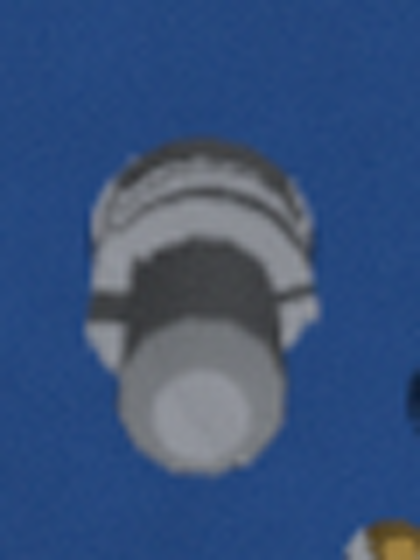

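Request:
{"name": "arm_command", "arguments": {
  "deltas": [
    [1,0.3,-0.2,0,0,0,-0.2],
    [1,0.6,-0.4,0.05,0,0,-0.4],
    [1,0.9,-0.6,0.1,0,0,-0.6],
    [1,1,-0.78,0.15,0,0,-0.8],
    [1,1,-0.78,0.15,0,0,-1],
    [1,1,-0.78,0.15,0,0,-1]
  ]
}}

```text
clock: 7.45
position: [0.5172, 0.1318, 0.2082]
tool_rot: [-3.14, -0.001, 2.067]
force: [-0.8, 0.2, 0.2]
grip_width: 0.0852
```

```bash
python3 - <<'E'
from h import *
go([.526,.159,.13],127.6)
w=cams.grab_frame("wrist");cv2.imwrite("pics/w7.png",w)
E
```

```text
clock 7.45 pos [0.5172 0.1318 0.2082] yaw 118.4 q7 -0.18
d [0.131, 0.139, 0.522] rv [-0.002, -0.001, -0.204] rows 1.3331566901936491
```

View pics/w7.png

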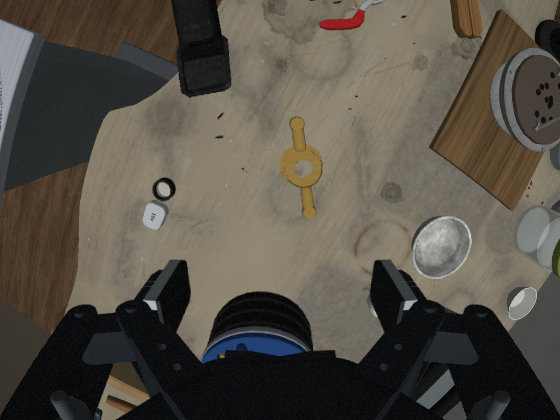

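```bash
python3 - <<'E'
from h import *
w=cv2.imread("pics/w7.png")
h=cv2.cvtColor(w,cv2.COLOR_BGR2HSV);m=cv2.inRange(h,(15,120,60),(32,255,255));m[:100]=0;m[230:]=0;m[:,:270]=0;m[:,340:]=0
c=max(cv2.findContours(m,cv2.RETR_EXTERNAL,cv2.CHAIN_APPROX_NONE)[0],key=cv2.contourArea)
cal=cams.get_calibration("wrist")
P=np.array([onz("wrist",p[0][0],p[0][1],.034,cal)[:2] for p in c])
d=P[:,None]-P[None];i,j=np.unravel_index(np.argmax((d**2).sum(-1)),d.shape[:2]);print(P[i],P[j],np.linalg.norm(P[i]-P[j]),(P[i]+P[j])/2,np.rad2deg(np.arctan2(*(P[i]-P[j])[::-1])))
print("ring",onz("wrist",303,168,.036,cal))
cv2.imwrite("pics/w7z.png",cv2.resize(w[105:225,260:345],None,fx=4.5,fy=4.5,interpolation=cv2.INTER_CUBIC))
E
```

```text
[0.49567838 0.19742315] [0.55596561 0.11987913] 0.09822232214084972 [0.52582199 0.15865114] 127.86357739950857
ring [0.52552272 0.1599388  0.036     ]
```

View pics/w7z.png

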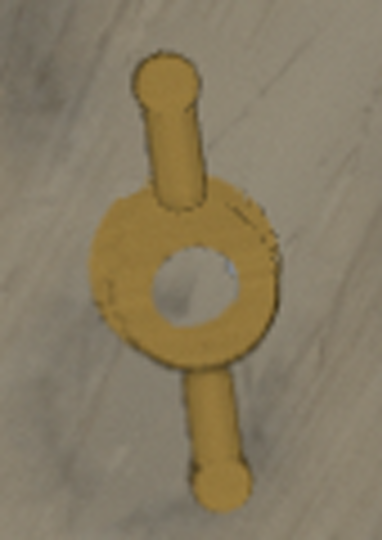

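Request:
{"name": "arm_command", "arguments": {
  "deltas": [
    [1,0.13,0.14,0.2,0,0,-0.21],
    [1,0.13,0.14,0.55,0,0,-0.21],
    [1,0.13,0.14,0.8,0,0,-0.21],
    [1,0.13,0.14,0.8,0,0,-0.21]
  ]
}}

```text
clock: 8.0
position: [0.5255, 0.1583, 0.0871]
tool_rot: [-3.137, -0.002, 2.23]
force: [-1.0, 0.4, 1.0]
grip_width: 0.0856
```

```bash
python3 - <<'E'
from h import *
go([.5258,.1587,.033],127.9)
E
```

```text
clock 8.0 pos [0.5255 0.1583 0.0871] yaw 127.7 q7 -0.21
d [-0.0, 0.005, 0.361] rv [-0.006, -0.002, -0.003] rows 0.865540070429571
```

Request:
{"name": "arm_command", "arguments": {
  "deltas": [
    [1,0,0.005,0.2,0,0,0],
    [1,0,0.005,0.36,0,0,0],
    [1,0,0.005,0.36,0,0,0],
    [-0.4,0,0.005,0.36,0,0,0],
    [-0.4,0,0.005,0.36,0,0,0],
    [-0.4,0,0.005,0.36,0,0,0],
    [-0.4,0,0.005,0.36,0,0,0]
  ],
  "newtons": 60
}}

```text
clock: 8.88
position: [0.528, 0.1596, 0.0363]
tool_rot: [3.14, 0.001, 2.232]
force: [-1.0, -1.7, 12.5]
grip_width: 0.0335
```

```bash
python3 - <<'E'
from h import *
go([.5258,.1587,.033],127.9);s=telemetry.observe();print(s["force"],s["grip_width"])
for n in ("side","wrist"): cv2.imwrite(f"pics/{n}8.png",cams.grab_frame(n))
f=cv2.imread("pics/side8.png");cv2.imwrite("pics/s8z.png",cv2.resize(f[210:370,200:340],None,fx=3.7,fy=3.7,interpolation=cv2.INTER_CUBIC))
E
```

```text
clock 8.875 pos [0.528  0.1596 0.0363] yaw 127.9 q7 -0.26
d [0.004, -0.015, 0.022] rv [0.002, 0.001, 0.0] rows 0.06516108359475038
[-1.01234368 -1.72861126 12.52537836] 0.033491483485476
```

View pics/s8z.png

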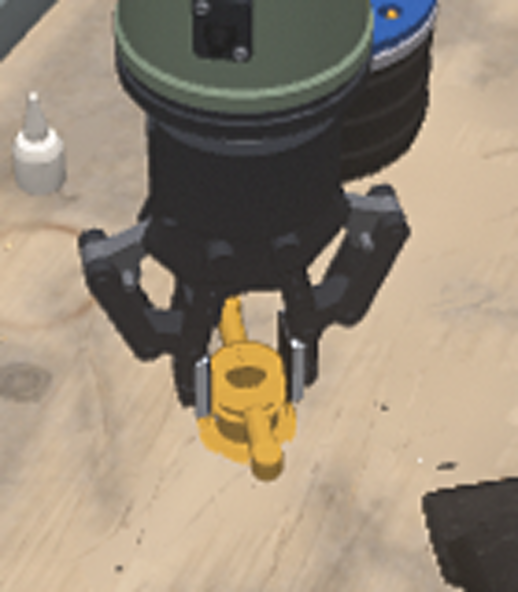

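Request:
{"name": "arm_command", "arguments": {
  "deltas": [
    [-0.4,0,0,-0.3,0,0,0],
    [-0.4,0,0,-0.7,0,0,0],
    [-0.4,0,0,-1,0,0,0],
    [-0.4,0,0,-1,0,0,0]
  ]
}}

```text
clock: 9.48
position: [0.5287, 0.1598, 0.1886]
tool_rot: [3.137, 0.002, 2.232]
force: [-0.0, -0.6, -2.3]
grip_width: 0.0331
```

```bash
python3 - <<'E'
from h import *
go([.587,-.0455,.22],40);s=telemetry.observe();print(s["force"],s["grip_width"])
w=cams.grab_frame("wrist");cv2.imwrite("pics/w9.png",w)
E
```

```text
clock 9.475 pos [0.5287 0.1598 0.1886] yaw 127.9 q7 -0.11
d [-1.32, -0.533, -0.209] rv [0.007, -0.002, 1.953] rows 3.4521188542443357
[-0.04225695 -0.5637055  -2.27165626] 0.033080375384240766
```

View pics/w9.png

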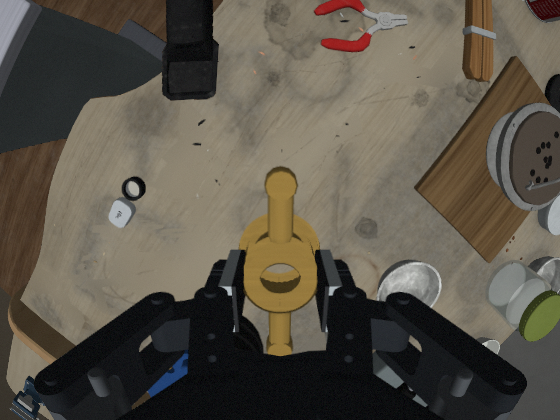

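```bash
python3 - <<'E'
from h import *
w=cv2.imread("pics/w9.png");cal=cams.get_calibration("wrist");s=telemetry.observe()
R=Ro.from_euler("xyz",s["tool_rot"])
h=cv2.cvtColor(w,cv2.COLOR_BGR2HSV);m=cv2.inRange(h,(15,120,60),(32,255,255))
bore=(m==0).astype(np.uint8);n,l,st,ce=cv2.connectedComponentsWithStats(bore);k=l[274,281];print(st[k],ce[k])
for z in (.1865,.1885,.183):
  p=onz("wrist",*ce[k],z,cal);print(z,R.inv().apply(p-s["position"]).round(4))
for z in (.174,.181):
  p=onz("wrist",281,185,z,cal);print("arm",R.inv().apply(p-s["position"]).round(4))
E
```

```text
[    0     0   550   369 17381] [366.44985904 199.39606467]
0.1865 [0.0394 0.0347 0.0001]
0.1885 [ 0.04    0.0342 -0.0019]
0.183 [0.0385 0.0357 0.0036]
arm [ 0.0424 -0.0001  0.0125]
arm [ 0.0441 -0.0002  0.0055]
```

Request:
{"name": "arm_command", "arguments": {
  "deltas": [
    [-0.4,-0.3,-0.12,-0.2,0,0,0.2],
    [-0.4,-0.6,-0.24,-0.2,0,0,0.4],
    [-0.4,-0.9,-0.36,-0.2,0,0,0.6],
    [-0.4,-1,-0.48,-0.2,0,0,0.8],
    [-0.4,-1,-0.53,-0.2,0,0,1],
    [-0.4,-1,-0.53,-0.2,0,0,1]
  ]
}}

```text
clock: 10.28
position: [0.5562, -0.0081, 0.2142]
tool_rot: [-3.14, 0.001, 1.448]
force: [-0.2, 0.2, -1.5]
grip_width: 0.0337
```

```bash
python3 - <<'E'
from h import *
go([.587,-.0455,.22],40)
E
```

```text
clock 10.275 pos [ 0.5562 -0.0081  0.2142] yaw 82.9 q7 -0.45
d [-0.222, 0.235, -0.039] rv [-0.002, 0.002, 0.954] rows 0.7811310478365395
```

Request:
{"name": "arm_command", "arguments": {
  "deltas": [
    [-0.4,-0.1,0.1,-0.04,0,0,0.2],
    [-0.4,-0.22,0.235,-0.04,0,0,0.4],
    [-0.4,-0.22,0.235,-0.04,0,0,0.6],
    [-0.4,-0.22,0.235,-0.04,0,0,0.8],
    [-0.4,-0.22,0.235,-0.04,0,0,0.95],
    [-0.4,-0.22,0.235,-0.04,0,0,0.95],
    [-0.4,-0.22,0.235,-0.04,0,0,0.95]
  ]
}}

```text
clock: 11.15
position: [0.5877, -0.0444, 0.2209]
tool_rot: [-3.141, 0.0, 0.706]
force: [0.3, -0.2, -2.4]
grip_width: 0.0333
```

```bash
python3 - <<'E'
from h import *
go([.587,-.0455,.22],40);cal=cams.get_calibration("wrist");s=telemetry.observe()
w=cams.grab_frame("wrist");cv2.imwrite("pics/w10.png",w);f=cams.grab_frame("side");t=cams.grab_frame("top")
R=Ro.from_euler("xyz",s["tool_rot"])
for x,y,z in [(0,0,0),(.018,0,0),(-.018,0,0),(0.0093,0,0),(-.0093,0,0),(.05,0,.008)]:
    print((x,y,z),proj("wrist",s["position"]+R.apply([x,y,z]),cal).round(1))
a=cv2.resize(w[150:370,170:390],(440,440));b=cv2.resize(f[110:250,230:350],(377,440),interpolation=cv2.INTER_CUBIC)
cv2.imwrite("pics/l10.png",np.hstack([a,b]))
cv2.imwrite("pics/t10.png",t)
E
```

```text
clock 11.15 pos [ 0.5877 -0.0444  0.2209] yaw 40.5 q7 -1.02
d [-0.008, 0.002, 0.006] rv [-0.001, 0.001, 0.01] rows 0.025094006324197643
(0, 0, 0) [281.6 283. ]
(0.018, 0, 0) [281.7 246. ]
(-0.018, 0, 0) [281.6 315.7]
(0.0093, 0, 0) [281.6 264.4]
(-0.0093, 0, 0) [281.6 300.5]
(0.05, 0, 0.008) [281.6 166.8]
```

View pics/l10.png

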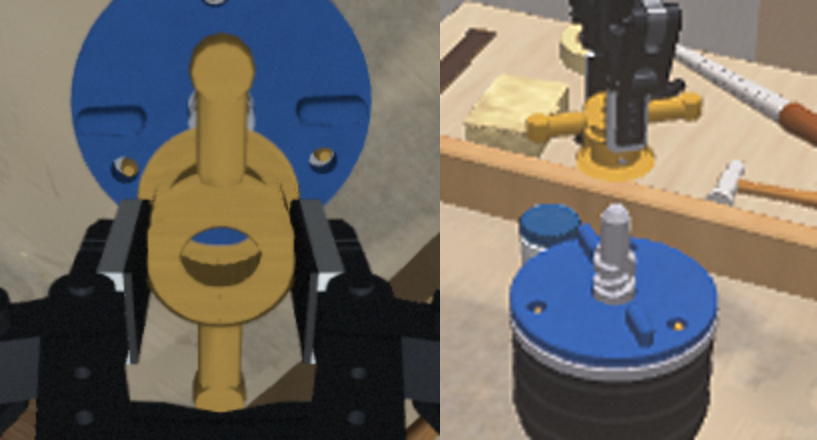

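Request:
{"name": "arm_command", "arguments": {
  "deltas": [
    [-0.4,-0.018,0.001,0.1,0,0,0],
    [-0.4,-0.018,0.001,0.28,0,0,0],
    [-0.4,-0.018,0.001,0.33,0,0,0],
    [-0.4,-0.018,0.001,0.33,0,0,0]
  ]
}}

```text
clock: 11.8
position: [0.5856, -0.0467, 0.1714]
tool_rot: [-3.141, 0.001, 0.701]
force: [-1.3, 1.2, -1.2]
grip_width: 0.0333
```

```bash
python3 - <<'E'
from h import *
go([.586,-.046,.16],40);print(telemetry.observe()["force"])
w=cams.grab_frame("wrist");f=cams.grab_frame("side")
a=cv2.resize(w[150:370,170:390],(440,440));b=cv2.resize(f[110:250,230:350],(377,440),interpolation=cv2.INTER_CUBIC)
cv2.imwrite("pics/l11.png",np.hstack([a,b]))
E
```

```text
clock 11.8 pos [ 0.5856 -0.0467  0.1714] yaw 40.2 q7 -1.04
d [0.005, -0.002, 0.076] rv [-0.001, 0.001, 0.004] rows 0.18255146341190337
[-1.31922958  1.19462077 -1.21339099]
```

View pics/l11.png

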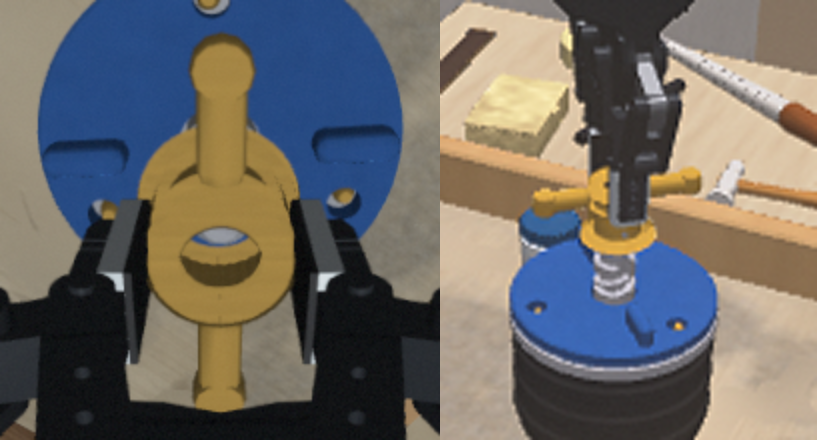

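Request:
{"name": "arm_command", "arguments": {
  "deltas": [
    [-0.4,0.003,-0.002,0.03,0,0,0],
    [-0.4,0.003,-0.002,0.06,0,0,0],
    [-0.4,0.003,-0.002,0.09,0,0,0],
    [-0.4,0.003,-0.002,0.09,0,0,0]
  ]
}}

```text
clock: 12.4
position: [0.5858, -0.0461, 0.1579]
tool_rot: [-3.141, 0.0, 0.701]
force: [0.3, -0.2, -2.5]
grip_width: 0.0334
```

```bash
cat > lk.py <<'E'
from h import *
import sys
s=telemetry.observe();print("F",s["force"].round(1),"M",s["moment"].round(2),"pos",s["position"].round(4),"rpy",np.rad2deg(s["tool_rot"]).round(1),s["qpos"].round(2),s["clock"],s["grip_width"].round(4))
w=cams.grab_frame("wrist");f=cams.grab_frame("side")
a=cv2.resize(w[150:370,170:390],(440,440));b=cv2.resize(f[110:250,230:350],(377,440),interpolation=cv2.INTER_CUBIC)
cv2.imwrite(f"pics/{sys.argv[1]}.png",np.hstack([a,b]))
E
python3 lk.py l12
```

```text
Traceback (most recent call last):
  File "lk.py", line 3, in <module>
    s=telemetry.observe();print("F",s["force"].round(1),"M",s["moment"].round(2),"pos",s["position"].round(4),"rpy",np.rad2deg(s["tool_rot"]).round(1),s["qpos"].round(2),s["clock"],s["grip_width"].round(4))
                                                                                                                                                                                     ^^^^^^^^^^^^^^^^^^^^^
AttributeError: 'float' object has no attribute 'round'
```

No contact yet (−2.5 N is just the nut's weight). Looking again.

```bash
sed -i 's/s\["grip_width"\].round(4)/round(s["grip_width"],4)/' lk.py; python3 lk.py l12
```

```text
F [ 0.3 -0.2 -2.5] M [-0.02 -0.04 -0.02] pos [ 0.5858 -0.0461  0.1579] rpy [-180.     0.    40.2] [ 0.14  0.58 -0.24  1.77  0.18  0.81 -1.05] 12.4 0.0334
```

View pics/l12.png

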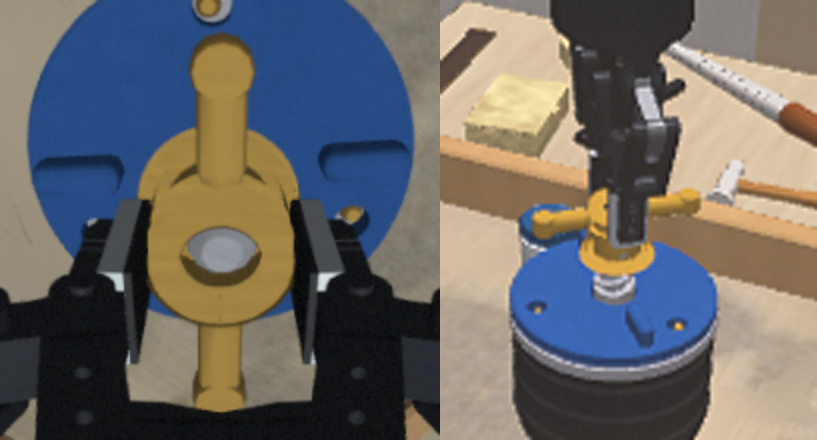

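Request:
{"name": "arm_command", "arguments": {
  "deltas": [
    [-0.4,0,0,0.02,0,0,0],
    [-0.4,0,0,0.04,0,0,0],
    [-0.4,0,0,0.04,0,0,0]
  ]
}}

```text
clock: 12.88
position: [0.5858, -0.0461, 0.152]
tool_rot: [-3.141, 0.0, 0.701]
force: [-0.9, -0.3, -1.9]
grip_width: 0.0336
```

Request:
{"name": "arm_command", "arguments": {
  "deltas": [
    [-0.4,0,0,0.01,0,0,0],
    [-0.4,0,0,0.02,0,0,0],
    [-0.4,0,0,0.02,0,0,0]
  ]
}}

```text
clock: 13.25
position: [0.5859, -0.0461, 0.1492]
tool_rot: [-3.141, 0.0, 0.701]
force: [0.2, 0.0, -2.8]
grip_width: 0.0333
```

Request:
{"name": "arm_command", "arguments": {
  "deltas": [
    [-0.4,0,0,0.01,0,0,0],
    [-0.4,0,0,0.02,0,0,0],
    [-0.4,0,0,0.02,0,0,0]
  ]
}}

```text
clock: 13.62
position: [0.5866, -0.046, 0.1464]
tool_rot: [3.141, -0.001, 0.701]
force: [6.4, 1.1, -1.9]
grip_width: 0.0336
```

```bash
python3 lk.py l13
```

```text
F [ 6.4  1.1 -1.9] M [ 0.31 -1.31  0.12] pos [ 0.5866 -0.046   0.1464] rpy [ 1.80e+02 -1.00e-01  4.02e+01] [ 0.14  0.59 -0.23  1.78  0.18  0.79 -1.05] 13.625 0.0336
```

View pics/l13.png

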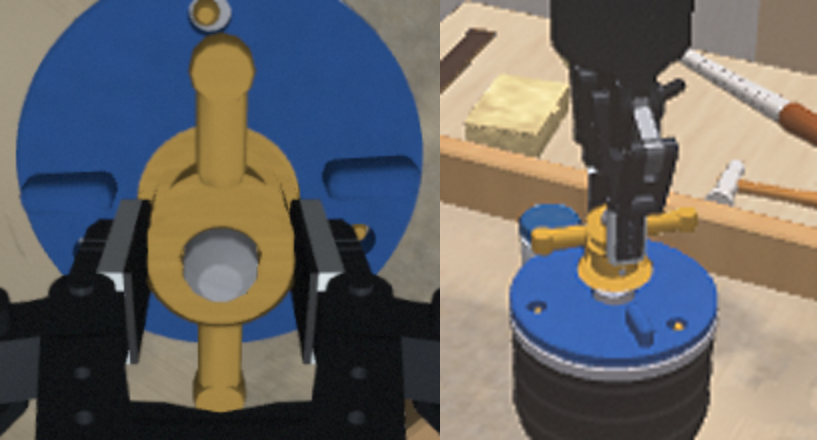

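Request:
{"name": "arm_command", "arguments": {
  "deltas": [
    [-0.4,0.004,0.003,0,0,0,0],
    [-0.4,0.004,0.003,0.007,0,0,0],
    [-0.4,0.004,0.003,0.007,0,0,0]
  ]
}}

```text
clock: 14.1
position: [0.5868, -0.0461, 0.1452]
tool_rot: [3.142, -0.0, 0.701]
force: [3.6, 0.9, -0.9]
grip_width: 0.0337
```

```bash
python3 lk.py l14
```

```text
F [ 3.6  0.9 -0.9] M [ 0.3  -0.9   0.06] pos [ 0.5868 -0.0461  0.1452] rpy [180.   -0.   40.2] [ 0.14  0.6  -0.23  1.78  0.18  0.79 -1.05] 14.1 0.0337
```

Request:
{"name": "arm_command", "arguments": {
  "deltas": [
    [-0.4,0.004,0.003,0,0,0,0],
    [-0.4,0.004,0.003,0.01,0,0,0],
    [-0.4,0.004,0.003,0.01,0,0,0]
  ]
}}

```text
clock: 14.58
position: [0.587, -0.0463, 0.1433]
tool_rot: [-3.141, 0.001, 0.701]
force: [-1.1, 0.0, -3.5]
grip_width: 0.0336
```

```bash
python3 lk.py l15
```

```text
F [-1.1  0.  -3.5] M [-0.02  0.03  0.02] pos [ 0.587  -0.0463  0.1433] rpy [-1.80e+02  1.00e-01  4.02e+01] [ 0.14  0.6  -0.23  1.78  0.18  0.78 -1.05] 14.575 0.0336
```

View pics/l15.png

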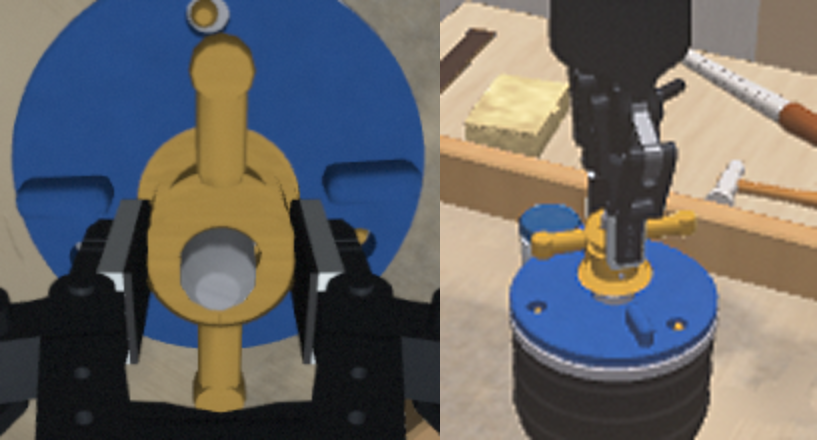

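Request:
{"name": "arm_command", "arguments": {
  "deltas": [
    [-0.4,0,0,0.01,0,0,0],
    [-0.4,0,0,0.02,0,0,0],
    [-0.4,0,0,0.02,0,0,0]
  ]
}}

```text
clock: 15.05
position: [0.5873, -0.046, 0.1406]
tool_rot: [-3.141, 0.0, 0.701]
force: [-1.1, -0.7, -3.2]
grip_width: 0.0334
```

```bash
python3 lk.py l16; python3 - <<'E'
from h import *
# side: predicted px of flange bottom points
for z in (.105,.109,.113,.118): print(z,[proj("side",[.587+.022*np.cos(a),-.046+.022*np.sin(a),z]).round(1).tolist() for a in np.deg2rad([118,28,-152])])
E
```

```text
F [-1.1 -0.7 -3.2] M [ 0.01  0.32 -0.03] pos [ 0.5873 -0.046   0.1406] rpy [-180.     0.    40.2] [ 0.14  0.6  -0.23  1.78  0.19  0.78 -1.05] 15.05 0.0334
0.105 [[285.7, 205.0], [273.0, 198.4], [296.6, 197.7]]
0.109 [[285.8, 203.2], [273.1, 196.6], [296.7, 196.0]]
0.113 [[285.8, 201.5], [273.1, 194.8], [296.8, 194.2]]
0.118 [[285.9, 199.2], [273.1, 192.6], [296.9, 192.0]]
```

View pics/l16.png

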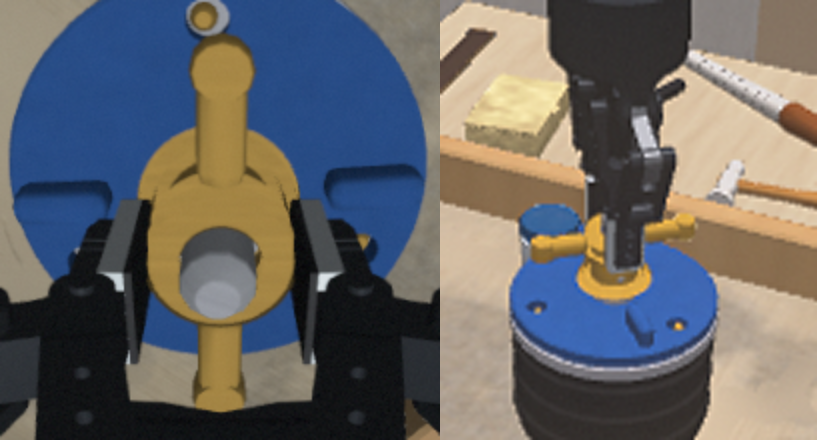

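The nut's flange is at about z = 0.105: it went straight through the slots at this yaw. I'll feel for the floor to confirm.

Request:
{"name": "arm_command", "arguments": {
  "deltas": [
    [-0.4,-0.002,0,0.007,0,0,0],
    [-0.4,-0.002,0,0.014,0,0,0],
    [-0.4,-0.002,0,0.014,0,0,0]
  ]
}}

```text
clock: 15.52
position: [0.5874, -0.0461, 0.1394]
tool_rot: [3.141, -0.0, 0.701]
force: [-5.6, 1.5, 11.1]
grip_width: 0.0337
```

```bash
python3 lk.py l17
```

```text
F [-5.6  1.5 11.1] M [ 0.19  1.33 -0.02] pos [ 0.5874 -0.0461  0.1394] rpy [180.   -0.   40.2] [ 0.14  0.61 -0.23  1.78  0.19  0.77 -1.05] 15.525 0.0337
```

Request:
{"name": "arm_command", "arguments": {
  "deltas": [
    [-0.4,0,0,-0.007,0,0,0],
    [0.5,0,0,-0.007,0,0,0],
    [1,0,0,-0.007,0,0,0],
    [1,0,0,-0.007,0,0,0],
    [1,0,0,-0.1,0,0,0],
    [1,0,0,-0.2,0,0,0]
  ]
}}

```text
clock: 16.38
position: [0.5874, -0.0462, 0.1699]
tool_rot: [3.141, -0.0, 0.701]
force: [0.1, -0.3, 0.5]
grip_width: 0.0851
```

```bash
python3 lk.py l18
```

```text
F [ 0.1 -0.3  0.5] M [0.03 0.02 0.  ] pos [ 0.5874 -0.0462  0.1699] rpy [180.   -0.   40.2] [ 0.15  0.57 -0.24  1.76  0.17  0.84 -1.04] 16.375 0.0851
```

View pics/l18.png

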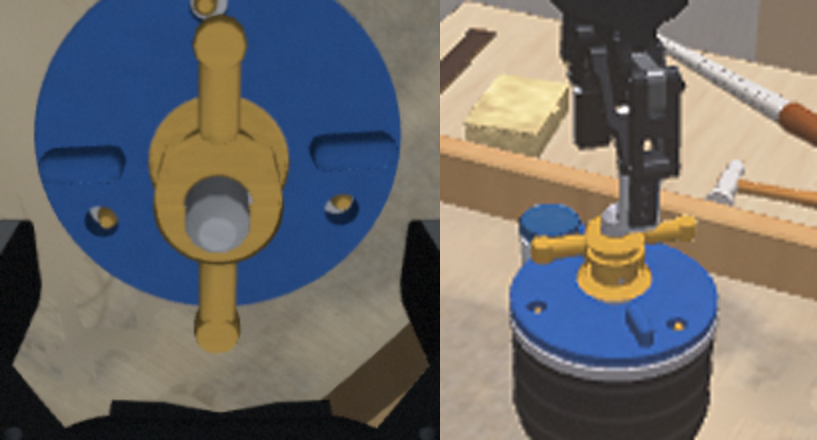

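The nut is seated in the thread (about 0.104). I'm turning the open hand half a turn above it for a full clockwise stroke.

Request:
{"name": "arm_command", "arguments": {
  "deltas": [
    [1,0,0,0,0,0,-0.23],
    [1,0,0,0,0,0,-0.46],
    [1,0,0,0,0,0,-0.7],
    [1,0,0,0,0,0,-0.93],
    [1,0,0,0,0,0,-1]
  ]
}}

```text
clock: 17.1
position: [0.5873, -0.0464, 0.1688]
tool_rot: [3.141, -0.0, 1.49]
force: [0.1, -0.1, 0.3]
grip_width: 0.0851
```

Request:
{"name": "arm_command", "arguments": {
  "deltas": [
    [1,0,0,0,0,0,-0.23],
    [1,0,0,0,0,0,-0.46],
    [1,0,0,0,0,0,-0.7],
    [1,0,0,0,0,0,-0.93],
    [1,0,0,0,0,0,-1]
  ]
}}

```text
clock: 17.73
position: [0.5872, -0.0465, 0.1687]
tool_rot: [3.141, -0.0, 2.276]
force: [0.1, -0.0, 1.0]
grip_width: 0.0854
```

Request:
{"name": "arm_command", "arguments": {
  "deltas": [
    [1,0,0,0,0,0,-0.23],
    [1,0,0,0,0,0,-0.46],
    [1,0,0,0,0,0,-0.7],
    [1,0,0,0,0,0,-0.93],
    [1,0,0,0,0,0,-1]
  ]
}}

```text
clock: 18.35
position: [0.5872, -0.0465, 0.1686]
tool_rot: [3.141, -0.0, 3.061]
force: [-0.5, 0.1, 0.2]
grip_width: 0.0854
```

```bash
python3 - <<'E'
from h import *
go([.5872,-.0461,.141],-140);print(telemetry.observe()["qpos"].round(2))
E
```

```text
clock 18.35 pos [ 0.5872 -0.0465  0.1686] yaw 175.4 q7 0.97
d [0.0, 0.003, 0.184] rv [0.0, 0.0, -0.992] rows 0.4421901255813928
[ 0.53  0.68 -0.82  1.74  0.59  0.98  0.97]
```

Request:
{"name": "arm_command", "arguments": {
  "deltas": [
    [1,0,0,0,0,0,-0.23],
    [1,0,0,0,0,0,-0.46],
    [1,0,0,0,0,0,-0.7],
    [1,0,0,0,0,0,-0.93],
    [1,0,0.003,0.1,0,0,-0.99],
    [1,0,0.003,0.18,0,0,-0.99],
    [1,0,0.003,0.18,0,0,-0.99]
  ]
}}

```text
clock: 19.23
position: [0.5867, -0.0458, 0.1403]
tool_rot: [3.14, -0.001, -2.451]
force: [-0.7, -0.2, 0.3]
grip_width: 0.0859
```

```bash
python3 lk.py l19
```

```text
F [-0.7 -0.2  0.3] M [-0.01  0.01  0.  ] pos [ 0.5867 -0.0458  0.1403] rpy [ 1.799e+02 -1.000e-01 -1.404e+02] [ 0.61  0.79 -0.97  1.76  0.75  1.02  1.61] 19.225 0.0859
```

View pics/l19.png

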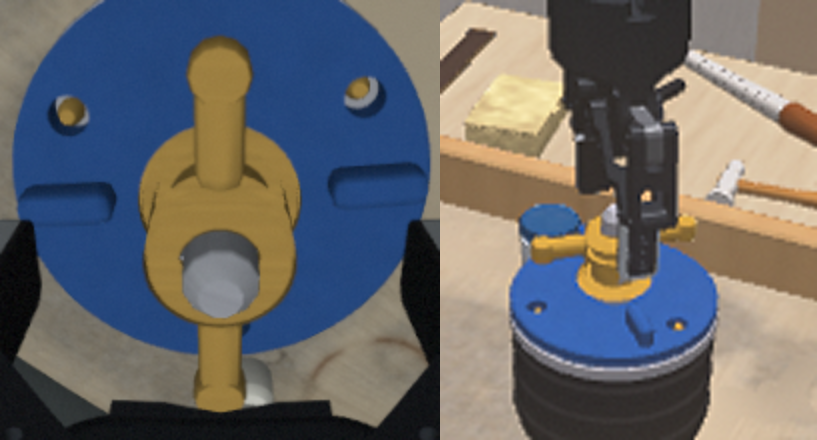

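Request:
{"name": "arm_command", "arguments": {
  "deltas": [
    [-0.4,0,0,-0.01,0,0,0],
    [-0.4,0,0,-0.01,0,0,0],
    [-0.4,0,0,-0.01,0,0,0],
    [-0.4,0,0,-0.01,0,0,0],
    [-0.4,0,0,-0.01,0,0,0]
  ]
}}

```text
clock: 19.95
position: [0.5875, -0.0458, 0.1435]
tool_rot: [-3.141, 0.0, -2.448]
force: [0.1, -0.8, 5.4]
grip_width: 0.0335
```

Request:
{"name": "arm_command", "arguments": {
  "deltas": [
    [-0.4,0,0,0,0,0,0.1],
    [-0.4,0,0,0.003,0,0,0.2],
    [-0.4,0,0,0.005,0,0,0.35],
    [-0.4,0,0,0.007,0,0,0.5]
  ]
}}

```text
clock: 20.45
position: [0.5876, -0.0457, 0.1424]
tool_rot: [-3.141, 0.001, -2.845]
force: [1.4, -0.9, 4.2]
grip_width: 0.0335
```

```bash
python3 lk.py l20
```

```text
F [ 1.4 -0.9  4.2] M [-0.02 -0.16  0.01] pos [ 0.5876 -0.0457  0.1424] rpy [-1.80e+02  1.00e-01 -1.63e+02] [ 0.56  0.75 -0.89  1.76  0.69  0.98  1.27] 20.45 0.0335
```

Request:
{"name": "arm_command", "arguments": {
  "deltas": [
    [-0.4,0,0,0.003,0,0,0.17],
    [-0.4,0,0,0.006,0,0,0.34],
    [-0.4,0,0,0.009,0,0,0.5],
    [-0.4,0,0,0.012,0,0,0.67],
    [-0.4,0,0,0.015,0,0,0.84],
    [-0.4,0,0,0.016,0,0,1]
  ]
}}

```text
clock: 21.3
position: [0.5877, -0.0459, 0.1401]
tool_rot: [3.141, 0.001, 2.656]
force: [0.3, -0.7, 5.8]
grip_width: 0.0336
```

```bash
python3 lk.py l21
```

```text
F [ 0.3 -0.7  5.8] M [-0.32 -0.09  0.03] pos [ 0.5877 -0.0459  0.1401] rpy [1.800e+02 1.000e-01 1.522e+02] [ 0.46  0.69 -0.7   1.76  0.56  0.9   0.59] 21.3 0.0336
```

View pics/l21.png

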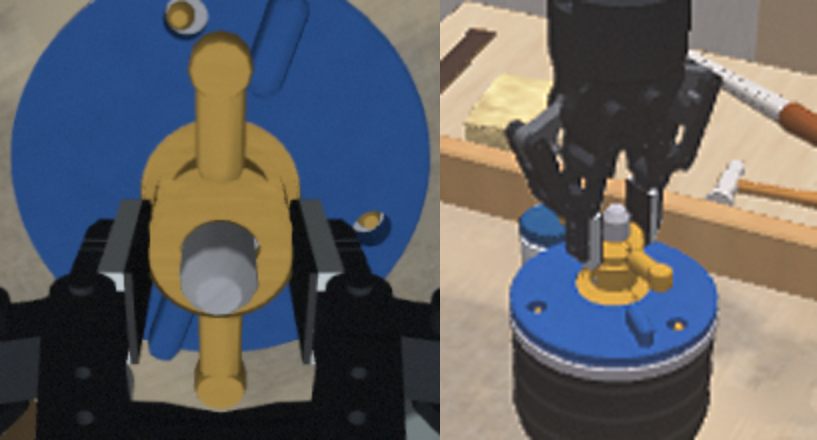

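It follows the thread (3.4 mm in 67°). Continuing.

Request:
{"name": "arm_command", "arguments": {
  "deltas": [
    [-0.4,0,0,0.003,0,0,0.17],
    [-0.4,0,0,0.006,0,0,0.34],
    [-0.4,0,0,0.009,0,0,0.5],
    [-0.4,0,0,0.012,0,0,0.67],
    [-0.4,0,0,0.014,0,0,0.84],
    [-0.4,0,0,0.015,0,0,1]
  ]
}}

```text
clock: 22.15
position: [0.5875, -0.0461, 0.1378]
tool_rot: [3.141, 0.001, 1.87]
force: [-0.9, -1.8, 8.1]
grip_width: 0.0333
```

Request:
{"name": "arm_command", "arguments": {
  "deltas": [
    [-0.4,0,0,0.003,0,0,0.17],
    [-0.4,0,0,0.006,0,0,0.34],
    [-0.4,0,0,0.009,0,0,0.5],
    [-0.4,0,0,0.012,0,0,0.67],
    [-0.4,0,0,0.014,0,0,0.84],
    [-0.4,0,0,0.015,0,0,1]
  ]
}}

```text
clock: 22.9
position: [0.5876, -0.0456, 0.1356]
tool_rot: [3.141, -0.0, 1.085]
force: [-0.1, -0.4, 7.4]
grip_width: 0.0333
```

```bash
python3 lk.py l22
```

```text
F [-0.1 -0.4  7.4] M [ 0.17 -0.    0.01] pos [ 0.5876 -0.0456  0.1356] rpy [180.   -0.   62.2] [ 0.19  0.62 -0.31  1.78  0.25  0.78 -0.73] 22.9 0.0333
```

View pics/l22.png

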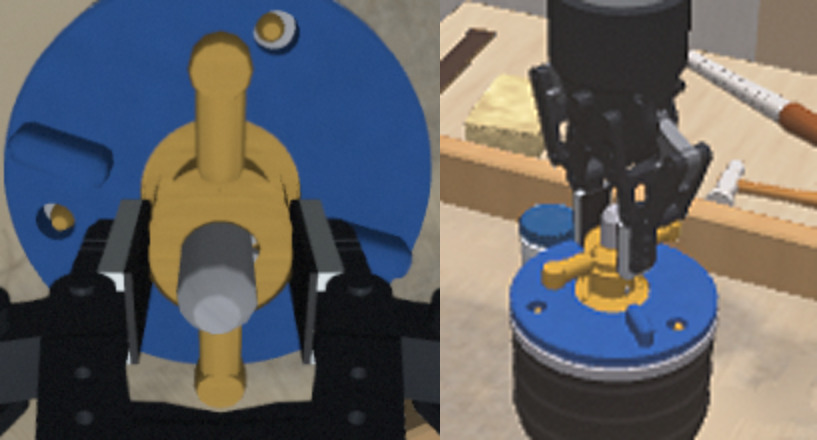

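Request:
{"name": "arm_command", "arguments": {
  "deltas": [
    [-0.4,0,0,0.003,0,0,0.17],
    [-0.4,0,0,0.006,0,0,0.34],
    [-0.4,0,0,0.009,0,0,0.5],
    [-0.4,0,0,0.012,0,0,0.67],
    [-0.4,0,0,0.014,0,0,0.84],
    [-0.4,0,0,0.015,0,0,1]
  ],
  "newtons": 110
}}

```text
clock: 23.75
position: [0.5877, -0.0461, 0.1347]
tool_rot: [3.141, -0.001, 0.3]
force: [-9.3, -0.9, 36.2]
grip_width: 0.032
```

Request:
{"name": "arm_command", "arguments": {
  "deltas": [
    [-0.4,0,0,0.002,0,0,0.1],
    [-0.4,0,0,0.004,0,0,0.2],
    [-0.4,0,0,0.006,0,0,0.3],
    [-0.4,0,0,0.006,0,0,0.4]
  ]
}}

```text
clock: 24.25
position: [0.5877, -0.0462, 0.1346]
tool_rot: [3.141, -0.002, -0.013]
force: [-15.0, -1.9, 49.1]
grip_width: 0.0318
```

```bash
python3 lk.py l23
```

```text
F [-15.   -1.9  49.1] M [-0.29  3.27  0.59] pos [ 0.5877 -0.0462  0.1346] rpy [ 1.8e+02 -1.0e-01 -7.0e-01] [-0.01  0.61 -0.02  1.79  0.02  0.74 -1.62] 24.25 0.0318
```

View pics/l23.png

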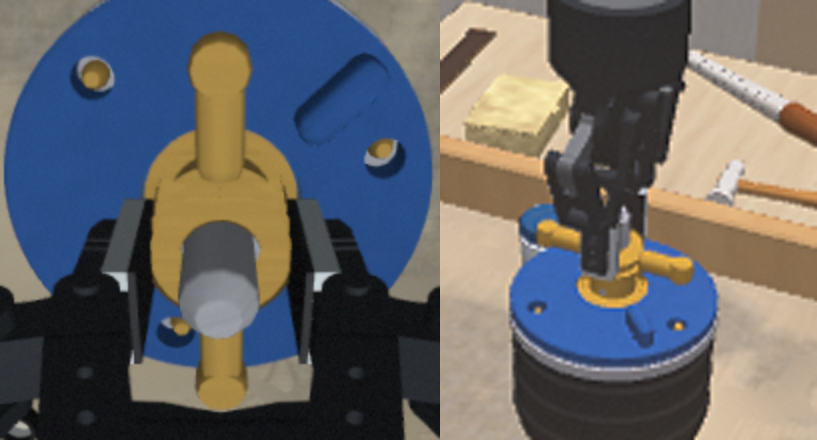

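It's down: z stopped falling and torque rose to 0.6 N·m. I'll take off the vertical preload, then give it a last tightening turn.

Request:
{"name": "arm_command", "arguments": {
  "deltas": [
    [-0.4,0,0,-0.01,0,0,0],
    [-0.4,0,0,-0.02,0,0,0],
    [-0.4,0,0,-0.02,0,0,0.06],
    [-0.4,0,0,-0.02,0,0,0.06]
  ]
}}

```text
clock: 24.85
position: [0.5872, -0.046, 0.135]
tool_rot: [3.141, 0.0, -0.059]
force: [0.1, -2.0, 6.3]
grip_width: 0.0317
```

```bash
python3 lk.py l24
```

```text
F [ 0.1 -2.   6.3] M [-0.5   0.19 -0.05] pos [ 0.5872 -0.046   0.135 ] rpy [180.    0.   -3.4] [-0.02  0.61 -0.01  1.79  0.01  0.74 -1.66] 24.85 0.0317
```

Request:
{"name": "arm_command", "arguments": {
  "deltas": [
    [-0.4,0,0,0.001,0,0,0.1],
    [-0.4,0,0,0.003,0,0,0.2],
    [-0.4,0,0,0.003,0,0,0.2]
  ]
}}

```text
clock: 25.32
position: [0.5872, -0.0457, 0.1349]
tool_rot: [3.141, 0.0, -0.216]
force: [-3.1, -0.6, 13.4]
grip_width: 0.032
```

```bash
python3 lk.py l25
```

```text
F [-3.1 -0.6 13.4] M [-0.07  0.78 -0.14] pos [ 0.5872 -0.0457  0.1349] rpy [180.    0.  -12.4] [-0.05  0.61  0.03  1.79 -0.03  0.74 -1.78] 25.325 0.032
```

View pics/l25.png

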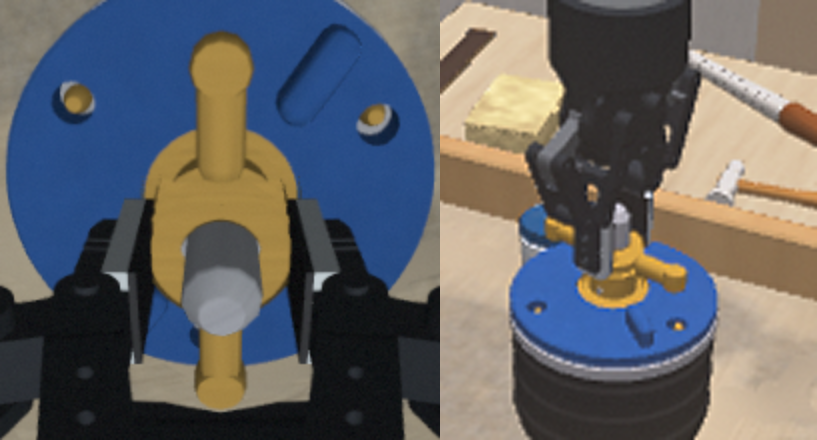

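Request:
{"name": "arm_command", "arguments": {
  "deltas": [
    [-0.4,0,0,-0.003,0,0,0.1],
    [-0.4,0,0,-0.005,0,0,0.2],
    [-0.4,0,0,-0.005,0,0,0.3],
    [-0.4,0,0,-0.005,0,0,0.3]
  ]
}}

```text
clock: 25.92
position: [0.587, -0.0456, 0.1349]
tool_rot: [3.141, 0.001, -0.451]
force: [2.1, -1.3, -2.2]
grip_width: 0.0317
```

```bash
python3 lk.py l26
```

```text
F [ 2.1 -1.3 -2.2] M [-0.03 -0.09 -0.02] pos [ 0.587  -0.0456  0.1349] rpy [180.    0.  -25.8] [-0.09  0.61  0.1   1.8  -0.08  0.74 -1.97] 25.925 0.0317
```

View pics/l26.png

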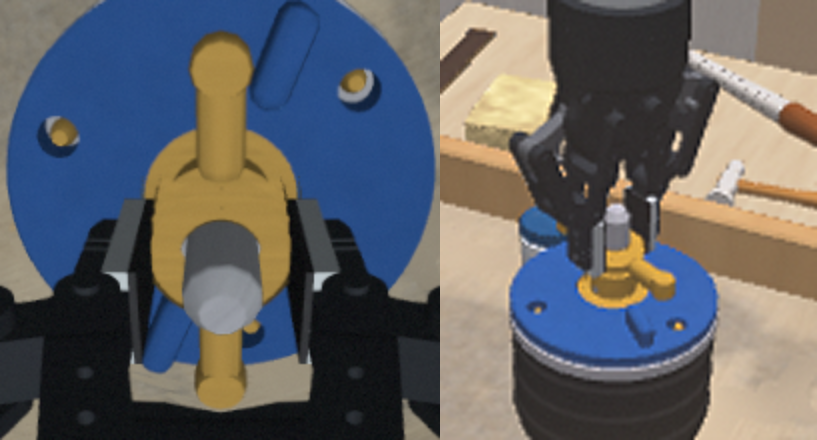

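Request:
{"name": "arm_command", "arguments": {
  "deltas": [
    [-0.4,0,0,0.001,0,0,0.1],
    [-0.4,0,0,0.002,0,0,0.2],
    [-0.4,0,0,0.003,0,0,0.3],
    [-0.4,0,0,0.003,0,0,0.35],
    [-0.4,0,0,0.003,0,0,0.35]
  ]
}}

```text
clock: 26.65
position: [0.5875, -0.046, 0.1349]
tool_rot: [-3.141, -0.001, -0.727]
force: [3.4, -1.8, -2.2]
grip_width: 0.0322
```

```bash
python3 lk.py l27
```

```text
F [ 3.4 -1.8 -2.2] M [-0.39 -0.82  0.48] pos [ 0.5875 -0.046   0.1349] rpy [-180.    -0.   -41.6] [-0.14  0.62  0.17  1.8  -0.15  0.74 -2.19] 26.65 0.0322
```

View pics/l27.png

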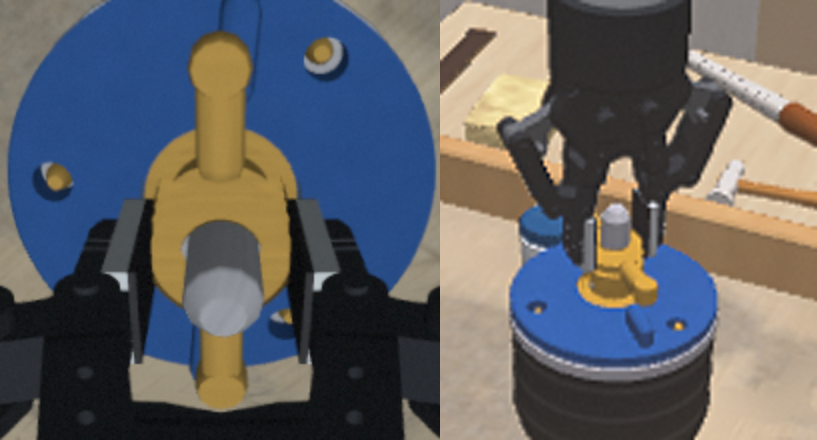

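Torque is now rising (0.48 N·m) with no vertical load. Turning a little further.

Request:
{"name": "arm_command", "arguments": {
  "deltas": [
    [-0.4,0,0,0,0,0,0.05],
    [-0.4,0,0,0,0,0,0.1],
    [-0.4,0,0,0,0,0,0.1]
  ]
}}

```text
clock: 27.12
position: [0.5876, -0.0461, 0.1349]
tool_rot: [-3.141, -0.001, -0.806]
force: [5.2, -3.7, -4.1]
grip_width: 0.0321
```

```bash
python3 lk.py l28
```

```text
F [ 5.2 -3.7 -4.1] M [-0.59 -1.11  0.64] pos [ 0.5876 -0.0461  0.1349] rpy [-180.    -0.   -46.2] [-0.16  0.62  0.19  1.8  -0.17  0.74 -2.25] 27.125 0.0321
```

Request:
{"name": "arm_command", "arguments": {
  "deltas": [
    [-0.4,0,0,0,0,0,0.06],
    [-0.4,0,0,0,0,0,0.12],
    [-0.4,0,0,0,0,0,0.12]
  ]
}}

```text
clock: 27.6
position: [0.5874, -0.046, 0.1348]
tool_rot: [-3.142, -0.0, -0.9]
force: [4.5, -3.2, -3.1]
grip_width: 0.0316
```

```bash
python3 lk.py l29
```

```text
F [ 4.5 -3.2 -3.1] M [-0.53 -0.88  0.57] pos [ 0.5874 -0.046   0.1348] rpy [-180.    -0.   -51.6] [-0.18  0.62  0.22  1.8  -0.19  0.74 -2.33] 27.6 0.0316
```

View pics/l29.png

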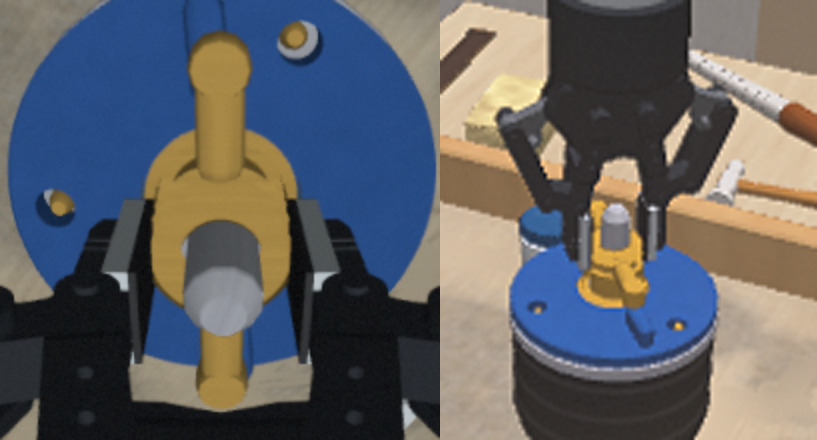

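Request:
{"name": "arm_command", "arguments": {
  "deltas": [
    [-0.4,0,0,0.003,0,0,0],
    [0.5,0,0,0.003,0,0,0],
    [1,0,0,0,0,0,0],
    [1,0,0,0,0,0,0],
    [1,0,0,-0.12,0,0,0],
    [1,0,0,-0.22,0,0,0]
  ]
}}

```text
clock: 28.45
position: [0.5875, -0.0459, 0.1695]
tool_rot: [-3.141, -0.0, -0.901]
force: [0.6, -0.7, -0.2]
grip_width: 0.0856
```

```bash
python3 lk.py l30; python3 - <<'E'
from h import *
for z in (.095,.099): print(z,[proj("side",[.587+.022*np.cos(a),-.046+.022*np.sin(a),z]).round(1).tolist() for a in np.deg2rad([118,28,-152])])
E
```

```text
F [ 0.6 -0.7 -0.2] M [-0.01 -0.01 -0.03] pos [ 0.5875 -0.0459  0.1695] rpy [-180.    -0.   -51.6] [-0.19  0.57  0.24  1.78 -0.18  0.81 -2.34] 28.45 0.0856
0.095 [[285.6, 209.4], [273.0, 202.7], [296.4, 202.1]]
0.099 [[285.7, 207.7], [273.0, 201.0], [296.5, 200.4]]
```

View pics/l30.png

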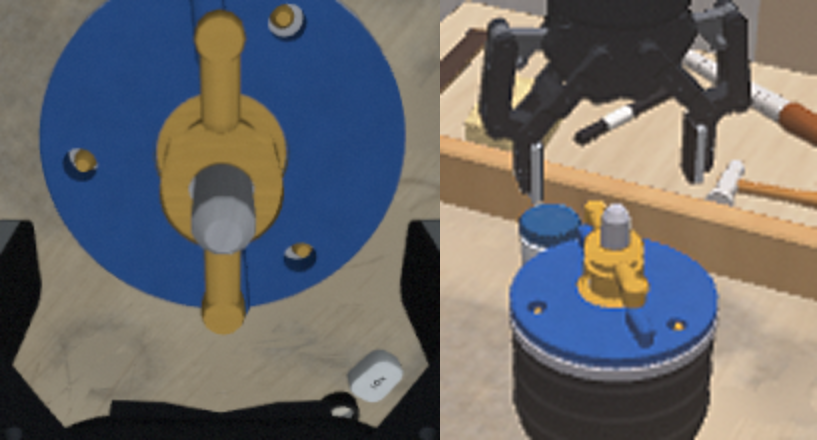

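```bash
python3 - <<'E'
from h import *
f=cams.grab_frame("side");cv2.imwrite("pics/s30.png",f)
cv2.imwrite("pics/s30z.png",cv2.resize(f[165:225,255:320],None,fx=9,fy=9,interpolation=cv2.INTER_CUBIC))
h=cv2.cvtColor(f,cv2.COLOR_BGR2HSV);m=cv2.inRange(h,(15,100,60),(32,255,255))
for u in range(274,297,2):
    c=np.where(m[170:230,u])[0]; print(u,c.max()+170 if len(c) else None,end="; ")
print([ (np.round(proj("side",[.587+.022*np.cos(a),-.046+.022*np.sin(a),.095]),1).tolist()) for a in np.deg2rad(range(30,210,15))])
# lid rim top check home
c=cv2.inRange(h,(100,120,60),(125,255,255));print([ (u,(np.where(c[180:260,u])[0].max()+180)) for u in (270,285,300)],proj("side",[.587-.062*np.cos(np.deg2rad(62)),-.046+.062*np.sin(np.deg2rad(62)),.085]))
E
```

```text
274 202; 276 204; 278 205; 280 206; 282 206; 284 207; 286 207; 288 206; 290 207; 292 207; 294 206; 296 184; [[273.0, 203.0], [273.7, 204.7], [275.2, 206.4], [277.3, 207.7], [279.9, 208.7], [282.9, 209.3], [286.0, 209.4], [289.1, 209.0], [291.8, 208.2], [294.0, 206.9], [295.6, 205.4], [296.4, 203.7]]
[(270, np.int64(223)), (285, np.int64(225)), (300, np.int64(223))] [287.18033692 227.26910354]
```

View pics/s30z.png

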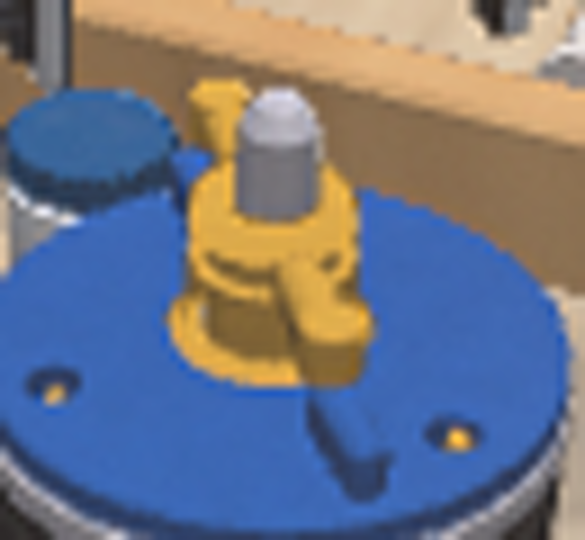

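The nut's flange and the lid rim share the same 1.9 px calibration offset, so the nut is on the lid. For a clean tightness check, I'll push both arms clockwise with the open fingers.

Request:
{"name": "arm_command", "arguments": {
  "deltas": [
    [1,0,0,0,0,0,-0.23],
    [1,0,0,0,0,0,-0.46],
    [1,0,0,0,0,0,-0.7],
    [1,0,0,0,0,0,-0.93],
    [1,0,0,0,0,0,-1]
  ]
}}

```text
clock: 29.22
position: [0.5871, -0.0459, 0.1677]
tool_rot: [-3.141, 0.0, -0.112]
force: [0.2, -0.3, -0.9]
grip_width: 0.085
```

Request:
{"name": "arm_command", "arguments": {
  "deltas": [
    [1,0,0,0,0,0,-0.23],
    [1,0,0,0,0,0,-0.46],
    [1,0,0,0,0,0,-0.7],
    [1,0,0,0,0,0,-0.93],
    [1,0,0,0,0,0,-1]
  ]
}}

```text
clock: 29.85
position: [0.5871, -0.0459, 0.1677]
tool_rot: [-3.141, 0.0, 0.673]
force: [0.1, 0.7, 0.5]
grip_width: 0.0851
```

Request:
{"name": "arm_command", "arguments": {
  "deltas": [
    [1,0,0,0,0,0,-0.23],
    [1,0,0,0,0,0,-0.46],
    [1,0,0,0,0,0,-0.7],
    [1,0,0,0,0,0,-0.9],
    [1,0,0,0,0,0,-0.9]
  ]
}}

```text
clock: 30.48
position: [0.5871, -0.046, 0.1677]
tool_rot: [-3.141, -0.0, 1.375]
force: [0.2, 0.2, -0.2]
grip_width: 0.0853
```

```bash
python3 - <<'E'
from h import *
go([.587,-.046,.124],80);print(telemetry.observe()["qpos"].round(2))
E
```

```text
clock 30.475 pos [ 0.5871 -0.046   0.1677] yaw 78.8 q7 -0.45
d [-0.0, -0.001, 0.291] rv [-0.001, -0.0, -0.027] rows 0.6986789684665304
[ 0.23  0.58 -0.36  1.76  0.26  0.85 -0.45]
```

Request:
{"name": "arm_command", "arguments": {
  "deltas": [
    [0.55,0,0,0.1,0,0,0],
    [0.55,0,0,0.2,0,0,0],
    [0.55,0,0,0.27,0,0,0],
    [0.55,0,0,0.27,0,0,0.15],
    [0.55,0,0,0.27,0,0,0.3],
    [0.55,0,0,0.27,0,0,0.3]
  ]
}}

```text
clock: 31.22
position: [0.5871, -0.0456, 0.1267]
tool_rot: [-3.141, 0.001, 1.142]
force: [0.7, 0.3, -5.2]
grip_width: 0.0665
```

```bash
python3 lk.py l31
```

```text
F [ 0.7  0.3 -5.2] M [-0.09 -0.23  0.31] pos [ 0.5871 -0.0456  0.1267] rpy [-180.     0.    65.4] [ 0.17  0.63 -0.28  1.79  0.24  0.76 -0.66] 31.225 0.0665
```

View pics/l31.png

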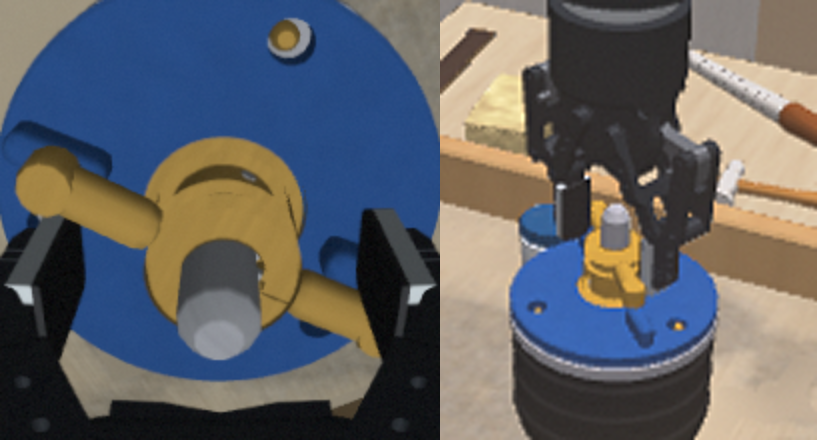

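Request:
{"name": "arm_command", "arguments": {
  "deltas": [
    [0.55,0,0,0,0,0,0.04],
    [0.55,0,0,0,0,0,0.08],
    [0.55,0,0,0,0,0,0.08]
  ]
}}

```text
clock: 31.7
position: [0.5869, -0.0455, 0.127]
tool_rot: [-3.141, 0.0, 1.078]
force: [0.4, 3.2, -14.1]
grip_width: 0.0664
```

```bash
python3 lk.py l32
```

```text
F [  0.4   3.2 -14.1] M [ 0.58 -0.13  0.82] pos [ 0.5869 -0.0455  0.127 ] rpy [-179.9    0.    61.8] [ 0.16  0.63 -0.27  1.79  0.23  0.76 -0.71] 31.7 0.0664
```

Request:
{"name": "arm_command", "arguments": {
  "deltas": [
    [0.55,0,0,0,0,0,0.04],
    [0.55,0,0,0,0,0,0.08],
    [0.55,0,0,0,0,0,0.08]
  ]
}}

```text
clock: 32.17
position: [0.587, -0.0456, 0.1271]
tool_rot: [-3.141, 0.0, 1.015]
force: [-1.0, 4.1, -18.9]
grip_width: 0.0662
```

```bash
python3 lk.py l33
```

```text
F [ -1.    4.1 -18.9] M [0.91 0.12 0.87] pos [ 0.587  -0.0456  0.1271] rpy [-180.     0.    58.1] [ 0.15  0.63 -0.25  1.79  0.21  0.76 -0.77] 32.175 0.0662
```

View pics/l33.png

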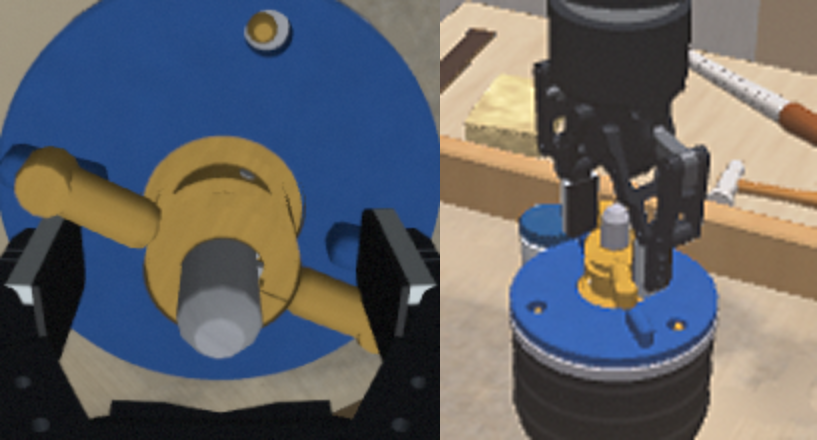

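Tight: the nut resists 0.87 N·m, about twice the 10 N arm push needed. Backing off and retreating.

Request:
{"name": "arm_command", "arguments": {
  "deltas": [
    [0.55,0,0,0,0,0,-0.1],
    [0.55,0,0,0,0,0,-0.3],
    [0.7,0,0,0,0,0,-0.5],
    [0.7,0,0,-0.3,0,0,-0.5],
    [0.7,0,0,-0.7,0,0,-0.5],
    [0.7,0,0,-1,0,0,-0.5],
    [0.7,0,0,-1,0,0,-0.5]
  ]
}}

```text
clock: 33.15
position: [0.5894, -0.0466, 0.2823]
tool_rot: [3.133, -0.0, 1.406]
force: [0.0, -0.8, -2.0]
grip_width: 0.0725
```

```bash
python3 lk.py l34; python3 - <<'E'
from h import *
f=cams.grab_frame("side");t=cams.grab_frame("top");cv2.imwrite("pics/s34.png",f);cv2.imwrite("pics/t34.png",t)
h=cv2.cvtColor(f,cv2.COLOR_BGR2HSV);m=cv2.inRange(h,(15,100,60),(32,255,255))
print([(u,np.where(m[170:230,u])[0].max()+170) for u in range(276,296,2)])
E
```

```text
F [ 0.  -0.8 -2. ] M [ 0.05  0.04 -0.01] pos [ 0.5894 -0.0466  0.2823] rpy [179.5  -0.   80.6] [ 0.27  0.45 -0.41  1.65  0.2   1.08 -0.36] 33.15 0.0725
[(276, np.int64(204)), (278, np.int64(205)), (280, np.int64(206)), (282, np.int64(207)), (284, np.int64(207)), (286, np.int64(207)), (288, np.int64(207)), (290, np.int64(207)), (292, np.int64(205)), (294, np.int64(204))]
```

View pics/l34.png

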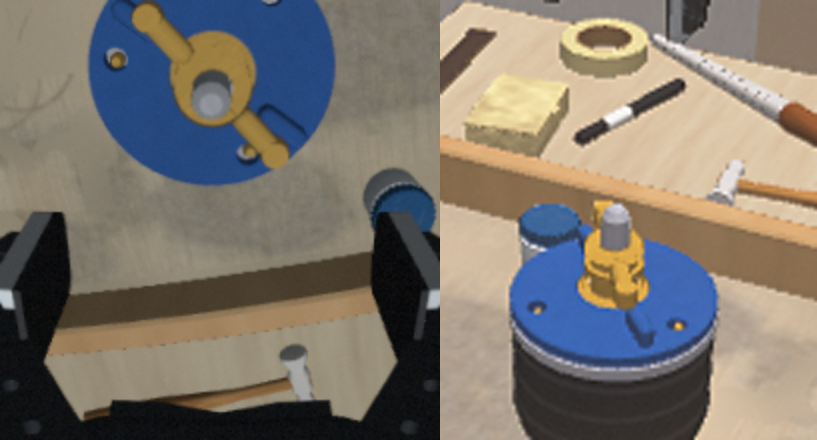

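View pics/s34.png

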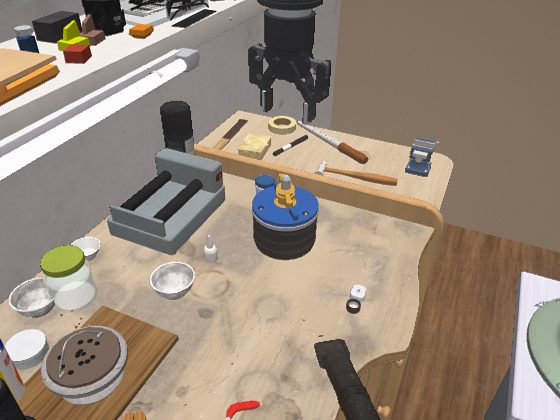

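```bash
python3 - <<'E'
from h import *
a=onz("wrist",170+148/2,150+18/2,.129);b=onz("wrist",170+276/2,150+156/2,.129);d=b-a
print(a,b,(a+b)/2,np.rad2deg(np.arctan2(d[1],d[0])),np.hypot(*d[:2]))
t0=cv2.imread("pics/top0.png");t1=cv2.imread("pics/t34.png")
for u,v in [(376,155),(271,154),(273,280)]: print(np.abs(t0[v-10:v+10,u-10:u+10].astype(int)-t1[v-10:v+10,u-10:u+10]).mean().round(1))
E
```

```text
[ 0.56153111 -0.00865297  0.129     ] [ 0.60625774 -0.07927141  0.129     ] [ 0.58389442 -0.04396219  0.129     ] -57.651623275608884 0.08359088589081314
47.7
4.2
4.8
```

The nut held its angle (−58°, about what I pushed it to), and the jar, bottle and loupe are where they were. The large top-view difference at the jar is probably the hand over it, since the jar is unmoved in the side view. Handing in.

```bash
python3 -c "
from h import *
print(job.job_done())"
```

```text
the job is handed in; nothing more can be done
None
```

The lid is home on its pins and the clamp nut is screwed down tight on it. I handed the job in at about 33 s of the 70 s allowed; no verdict was given.

- **Lid:** I turned it about 30° clockwise with the open fingers against both ribs until it dropped. The pictures show all three pins in their holes.
- **Nut in the thread:** No anticlockwise backing-off was needed. At the yaw I placed it, the nut went straight down through the slots to about 104 mm, where I felt the floor.
- **Screwing down:** I re-gripped half a turn round and turned it clockwise about 270° until the torque rose. I then pushed both arms with the open fingers, up to about 0.87 N·m, against the 0.4 N·m that 10 N at an arm gives.

**Last checks**
- The arm direction after release was about −58°, close to the −59° I pushed it to, so the nut did not spring back.
- The nut's flange reads about 2 px high in the side camera. The lid rim shows the same offset, so I took it as calibration error.
- The hand was clear of everything.
- The glue bottle and loupe look unchanged from above, and the jar looks unmoved from the side.

**What disagreed**
- The nut took about 0.75 turn to tighten, not 0.65. It was still creeping a few degrees under the final push.
- The 4 N clamping force could only be judged from the torque.
- The before/after top-view comparison at the jar differed a lot, most likely because the hand was over it.

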